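Zero the antenna tuner and rack its filter boards

TASK

Shut the antenna tuner down for the night. First turn its large knob back (anticlockwise seen from above) all the way to the zero stop; then put away every filter board that lies on the desk: they lie circuit side down, so turn each one over and lay it circuit side up on the sloping upper tier of the metal parts shelf, side by side and flat against the sheet, not on one another. Do not knock over or push away the microphone and the other things on the desk, and leave the knob at zero.

Things in the scene. Friction and masses are not known exactly. Their poses are not given: they have to be found in the camera images.
- tuner_knob (a joint): large knob on top of the tuner, turns about a vertical axis; 0 rad at its zero stop, grows clockwise seen from above, up to 6 rad; stays where it is left (friction about 0.08 N m)
- tuner_knob_grip (a point): point on the knob's axis at the height to grip it; the knob has an upright bar grip, 61 mm long, 14 mm thick, 32 mm high, lying along this point's x axis, which turns with the knob; z is up. The point is 128 mm above the desk, 7 mm below the bar's top and 23 mm above the knob's round skirt (64 mm across)
- tuner: silver antenna tuner, a fixed box 160 (x) x 270 (y) x 91 (z) mm; origin under its centre; the knob is on its top face, 50 mm from the centre towards +y
- shelf: two-tier metal parts shelf, fixed, 170 (x) x 350 (y) mm, origin under its centre, front (low side) to its -x; flat lower tier filled with stock, sloping upper tier up to about 210 mm above the desk
- tier: the shelf's sloping upper tier, a steel sheet 150 (x) x 350 (y) mm; origin: centre of its upper surface, 125 mm above the desk; +x points up the slope, +z is the normal of the surface, the slope falls 0.5 rad (29 deg) towards the shelf's front (-x). 4 mm thick rims stand on the front and rear edges (18 mm high) and on the two ends (14 mm high)
- board_a: filter board in an aluminium frame, loose box 110 (x) x 60 (y) x 24 (z) mm, 0.2 kg. One large face is a plain closed back; the other, the circuit side, is open and shows a green board with coils and relays sunk below the rim. Origin: centre of the box. +z points out of the plain back, the circuit side looks along -z; at first it lies circuit side down. Stands on a 60 x 24 end. May be absent (None)
- board_b: filter board in an aluminium frame, loose box 110 (x) x 60 (y) x 24 (z) mm, 0.2 kg. One large face is a plain closed back; the other, the circuit side, is open and shows a green board with coils and relays sunk below the rim. Origin: centre of the box. +z points out of the plain back, the circuit side looks along -z; at first it lies circuit side down. Stands on a 60 x 24 end. May be absent (None)
- board_c: filter board in an aluminium frame, loose box 110 (x) x 60 (y) x 24 (z) mm, 0.2 kg. One large face is a plain closed back; the other, the circuit side, is open and shows a green board with coils and relays sunk below the rim. Origin: centre of the box. +z points out of the plain back, the circuit side looks along -z; at first it lies circuit side down. Stands on a 60 x 24 end. May be absent (None)
- microphone: black microphone on a weighted steel stand, loose, foot 100 mm across, 219 mm high, origin under the foot; leave it alone
- screwdriver: red plastic screwdriver, loose, 150 mm long, lying flat along its x; leave it alone
- coaster: white ceramic coaster, loose, disc 100 mm across, 8 mm thick, origin under its centre; leave it alone
- mug: white ceramic mug, loose, 80 mm across, 95 mm high, origin under its centre; leave it alone
- paddle_key: black morse paddle key on a steel base, loose, 75 x 60 mm, 36 mm high; leave it alone
- tape_roll: roll of black tape lying flat, loose, 60 mm across, 25 mm high; leave it alone
Mind the look-alikes: they are no part of the job. What is shaped like the board_a but red or yellow is not meant.

How it is judged (in metres and radians):
On the way, in this order (a step that is already met when the one before it is completed fails the run):
1. the knob is back at its zero stop (within 0.06 rad), before the boards are all racked (value of joint tuner_knob below 0.06 rad), for 0.2 s.
2. every board present lies circuit side up on the sloping tier (z of board_a in the frame of tier between 0.006 and 0.02 m and x of board_a in the frame of tier between -0.05 and 0.05 m and y of board_a in the frame of tier between -0.15 and 0.15 m and angle between the z axis of each of board_a, board_b, board_c and the z axis of tier, either way round below 0.12 rad and angle between each of board_a, board_b, board_c's own z axis and vertical above 2.3 rad and z of board_b in the frame of tier between 0.006 and 0.02 m and x of board_b in the frame of tier between -0.05 and 0.05 m and y of board_b in the frame of tier between -0.15 and 0.15 m and z of board_c in the frame of tier between 0.006 and 0.02 m and x of board_c in the frame of tier between -0.05 and 0.05 m and y of board_c in the frame of tier between -0.15 and 0.15 m), for 0.2 s.
At the end, for the whole second after the job is handed in: The knob reads under 0.06 rad; every board present rests flat on the sloping tier's sheet (its centre 6 to 20 mm above the sheet, within 50 mm of the tier's centre along the slope and 150 mm along its length, face parallel to the sheet within 0.12 rad), circuit side up, released and at rest (all of step 2 and value of joint tuner_knob below 0.06 rad and linear speed of each of board_a, board_b, board_c below 0.02 m/s); the robot touches nothing.
It fails at once if the microphone is knocked over or pushed more than 50 mm (angle between microphone's own z axis and vertical above 0.5 rad or distance of microphone from where it was at the start of the episode above 0.05 m).
It fails at once if the mug is knocked over (angle between mug's own z axis and vertical above 0.6 rad).
It fails at once if another thing on the desk is pushed more than 60 mm away (distance of any of screwdriver, coaster, mug, paddle_key, tape_roll from where it was at the start of the episode above 0.06 m).
Of board_a, board_b, board_c only 2 to 3 are there at a start; the rules pass over those that are not, and their reading is None.
At some moment in a run one of board_a, board_b, board_c may be knocked a few centimetres aside while the robot is not near it.
It also fails if it takes over 210 s, if anything falls off the work surface, if the arm or the gripper's body presses on something with over 40 N, if the wrist force passes 120 N, or if a joint passes its speed limit or range.

ROBOT

A 6-joint arm with a two-finger parallel gripper is mounted at the origin on the work surface. World frame = base frame: x ahead of the robot, y to its left, z up, the work surface at z = 0. Lengths are in mm, angles in rad, forces in N, time in s.
With the tool pointing down it reaches from about 375 to 975 mm from the base axis. Payload 3.8 kg.
Tool frame: the origin (TCP) lies at the very end of the fingers, on their centre line; the grasp point (between the pads) lies 19 mm behind it; z points along the fingers, y is the line along which they close (so a half turn about z gives the same grasp; the last joint's range is limited). The gripper opens to 85 mm and grips with 20 to 120 N. Pads are 22 mm wide; open, the fingers measure 114 mm over their backs; the gripper's body (76 mm by 85 mm) begins 54 mm behind the grasp point. The pads swing forward as they close: fully open they stand 13 mm farther back than shut.
Start: joints at [1.237, 0.264, 1.604, -0, 1.274, -0.037], TCP at [197.409, 645.482, 231.28] pointing down, gripper open.
Joint ranges: [-2.63, 2.63], [-0.94, 2.18], [0.31, 2.57], [-1.31, 4.45], [0, 2.66], [-2.55, 2.55]. Speed limits (rad/s): [2.57, 2.57, 3.14, 3.14, 3.14, 3.14].

INTERFACE

Orientations are given as a rotation vector (axis times angle).
In Python, from workcell import manip, snapshot, get_calibration gives the robot as it stands.
- The arm moves only by the tool send_rows, never from a script. Its argument "increments" is a list that holds one entry, the list of rows, each a list of 4 numbers: the shift along the tool's x, y, z normalised to -1 to 1, where 1 is 0.75 m, then the turn about the tool's z normalised to -1 to 1, where 1 is 90 degrees. A call has 1 to 5 rows; each row shifts and turns the commanded pose from where the row before left it, along the tool's axes as they then stand; what a row does not reach is not made up. A row lasts 1/8 s, in which the tool goes at most 62.5 mm and 10.7 degrees, less where a joint would pass 70% of its speed; a pose out of reach is approached as far as the arm can. A call with a number of a shift or a turn outside -1 to 1 is refused whole. A call with a gripper value outside its range is refused whole. "claw" is the closure, from 0 (fully open) to 1 (shut), set as the call begins (left out, the last holds). The fingers move at their own pace and stop on an object; "grip_force" is the grip in N (left out, the last holds). Time passes only in rows, so rows that do not move let the fingers close. It gives the time, the measured TCP pose, the force, the opening and the grip force at its end, in the units of the state.
- manip.sense(): the state, without advancing time (a new reading comes with each control period).
- snapshot(name): name is "scene" or "top" or "wrist"; returns (picture, depth): 384x512x3 uint8, red, green, blue; 384x512 float32, mm along the optical axis (not along the pixel's ray), 0 where there is no reading.
- get_calibration(name): a dict with "intrinsics" (3x3 intrinsics, pixels), "pose" (4x4, takes a point from camera to world coordinates). Camera axes: x right, y down, z forward; pixel columns grow to the right and rows downward; lengths in mm; the calibration is good to about 2 mm. The wrist camera is an equidistant fisheye: a pixel r from the principal point sees the ray r / f radians off the axis. A picture is of the moment at which its call begins: read the wrist's pose just before it. get_calibration takes no time and is no camera call; for the wrist camera it gives the pose at the moment of the call.
- manip.hand_in(): hands the job in; it is judged then, once.
The state is a dict: "time": time; "joint_pos": joint angles; "qd": joint speeds; "joint_efforts": joint torques, N m; "position": TCP position; "orientation": TCP orientation; "wrist_force": force on the tool from outside, world axes, zero at the start; "torque": the same for the moment, N m; "opening": finger opening in mm; "gripper_force": force on a finger pad.
Only numpy, scipy, OpenCV 4.12 (cv2) and the standard library are available. Lean on these libraries where they do the work, as an engineer would, in place of code of your own. Each camera call takes 0.05 s, during which the arm holds its last target. There are 200 camera calls.

## Working session

There is one attempt and no reset: what is moved stays moved. The work goes in short steps, Python scripts to look and compute and a tool call to move; the robot and the scene stay as the last step left them, time stands still between calls to the robot, and variables do not carry over. Pictures are saved under pics/ and viewed, at most 14 in all, crops included, and the job is handed in when it is done.

Besides the shell and the picture viewer there is one more tool, called after "Call:" by a JSON object that holds its "fn" and its "kwargs". send_rows: Moves the arm, as the interface text tells. Scaled input: -1 to 1 covers 0.75 m each way for a shift and 90 degrees each way for a turn. Its arguments: {"type":"object","properties":{"increments":{"type":"array","items":{"type":"array","items":{"type":"array","items":{"type":"number","minimum":-1,"maximum":1}}}},"claw":{"type":"number"},"grip_force":{"type":"number"}},"required":["increments"]}

```bash
mkdir -p pics; ls; cat > h.py <<'E'
import numpy as np, cv2
from scipy.spatial.transform import Rotation as R
from workcell import manip, snapshot, get_calibration
def snap(n,f=None):
    c=get_calibration(n); p,d=snapshot(n)
    if f: cv2.imwrite('pics/'+f,p[:,:,::-1])
    return np.array(p),np.array(d),np.array(c['intrinsics']),np.array(c['pose'])
def world(d,K,T):
    v,u=np.mgrid[:d.shape[0],:d.shape[1]]
    P=np.stack([(u-K[0,2])/K[0,0]*d,(v-K[1,2])/K[1,1]*d,d,np.ones_like(d)],-1)
    W=(P@T.T)[...,:3]; W[d==0]=np.nan; return W
def st():
    s=manip.sense(); Rm=R.from_rotvec(s['orientation']).as_matrix()
    return s,np.array(s['position']),Rm
def to(x,y,z,yaw=None):
    """print tool-frame normalised increments to world goal; yaw = world angle of tool x axis (deg)"""
    s,p,Rm=st(); d=Rm.T@(np.array([x,y,z])-p)
    cur=np.degrees(np.arctan2(Rm[1,0],Rm[0,0]))
    print('t',round(s['time'],2),'pos',p.round(1),'toolx yaw',round(cur,1),'delta tool mm',d.round(1),'norm',(d/750).round(4),'j6',round(s['joint_pos'][5],2))
    if yaw is not None:
        a=(cur-yaw+180)%360-180   # tool z down: +turn lowers world yaw
        print('turn deg',round(a,1),'norm',round(a/90,4))
E
python3 - <<'E'
from h import *
for n in('scene','top'):
    p,d,K,T=snap(n,n+'0.png'); np.savez(n+'0.npz',p=p,d=d,K=K,T=T); print(n,K.round(1).tolist(),T.round(3).tolist())
s,p,Rm=st(); print(s); print(Rm.round(2))
E
```

```text
pics
scene [[494.6, 0.0, 253.8], [0.0, 494.6, 189.9], [0.0, 0.0, 1.0]] [[0.748, 0.373, -0.549, 1367.958], [0.663, -0.428, 0.614, -973.036], [-0.006, -0.823, -0.568, 1034.607], [0.0, 0.0, 0.0, 1.0]]
top [[368.1, 0.0, 258.7], [0.0, 368.1, 192.5], [0.0, 0.0, 1.0]] [[-0.028, -0.997, 0.069, 374.125], [-1.0, 0.028, 0.004, 14.61], [-0.006, -0.069, -0.998, 1178.995], [0.0, 0.0, 0.0, 1.0]]
{'time': 0.1, 'joint_pos': array([ 1.23714305e+00,  2.64680636e-01,  1.60526843e+00, -4.77492462e-05,
        1.27371801e+00, -3.69095111e-02]), 'qd': array([ 3.10690961e-05, -1.15061251e-03, -1.95838723e-03, -9.83124469e-04,
       -3.20191619e-04, -1.35113686e-03]), 'joint_efforts': array([-5.38392724e-04, -5.16708970e+01, -3.68588054e+01, -1.14176521e-04,
        6.30834431e-03,  7.96661595e-06]), 'position': array([197.17497471, 644.84659773, 230.06789821]), 'orientation': array([-0.46434379, -3.10674423,  0.0032156 ]), 'wrist_force': array([-0.21705463,  0.18190085, -0.59221847]), 'torque': array([ 0.02245695, -0.03463934,  0.01048129]), 'gripper_force': 0.0, 'opening': 85.42814893236194}
[[-0.96  0.29 -0.  ]
 [ 0.29  0.96 -0.  ]
 [ 0.   -0.   -1.  ]]
```

View pics/top0.png

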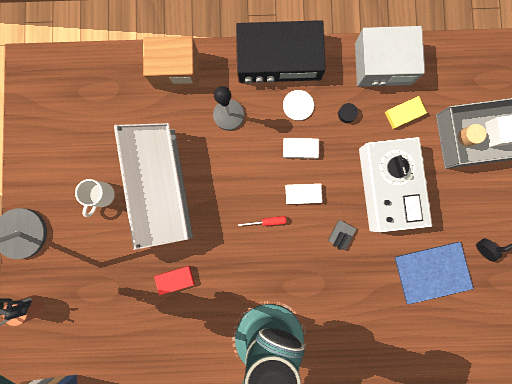

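View pics/scene0.png

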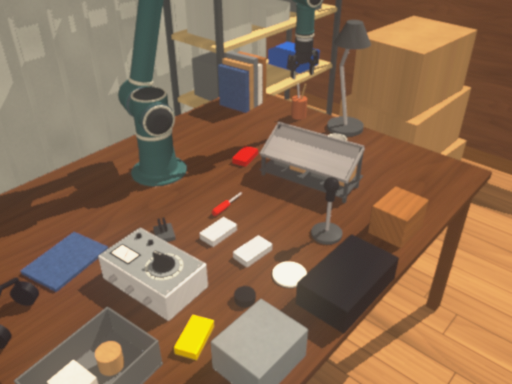

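```bash
cat > m.py <<'E'
from h import *
from scipy.optimize import least_squares
def boards(p,W,lo=15,hi=34,xmax=900,ymin=-300,ymax=60):
    hsv=cv2.cvtColor(p,cv2.COLOR_RGB2HSV)
    m=((hsv[...,1]<60)&(hsv[...,2]>110)&(W[...,2]>lo)&(W[...,2]<hi)&(W[...,0]<xmax)&(W[...,1]>ymin)&(W[...,1]<ymax)).astype(np.uint8)
    m=cv2.morphologyEx(m,cv2.MORPH_OPEN,np.ones((3,3)))
    n,l,s,c=cv2.connectedComponentsWithStats(m); out=[]
    for i in range(1,n):
        if s[i,4]<150: continue
        w=W[l==i]; r=cv2.minAreaRect(w[:,:2].astype(np.float32))
        b=cv2.boxPoints(r); e=b[1]-b[0]; f=b[2]-b[1]
        if np.hypot(*e)<np.hypot(*f): e=f
        out.append((c[i].round(),np.round(r[0],1),np.round(r[1],1),np.degrees(np.arctan2(e[1],e[0])).round(1),np.nanmedian(w[:,2]).round(1)))
    return out
E
python3 - <<'E'
from m import *
for n in('top','scene'):
    z=np.load(n+'0.npz'); p=z['p']; W=world(z['d'],z['K'],z['T'])
    print(n); [print(*b) for b in boards(p,W)]
    if n=='top':
        for nm,(u,v) in dict(mug=(95,190),mic=(222,96),micfoot=(232,118),coaster=(299,105),tape=(347,113),sdr=(275,221),key=(343,235),yellow=(406,112),binwhite=(502,130),tunertop=(385,200),knob=(399,167),desk=(230,270),shL=(135,190),shR=(175,190),front=(186,200),TL=(119,128),TR=(171,126),BL=(136,246),BR=(186,239)).items():
            print(nm,W[v-1:v+2,u-1:u+2].reshape(-1,3)[[0,4,8]].round(0).tolist())
        # sheet plane
        m=np.zeros(p.shape[:2],np.uint8); cv2.fillPoly(m,[np.array([[130,138],[165,138],[180,230],[142,235]])],1)
        w=W[m>0]; w=w[~np.isnan(w[:,2])]; 
        A=np.c_[w[:,:2],np.ones(len(w))]; k=np.ones(len(w),bool)
        for _ in range(8):
            c=np.linalg.lstsq(A[k],w[k,2],rcond=None)[0]; r=w[:,2]-A@c; k=abs(r)<6
        g=c[:2]; print('plane',c,'slope',np.arctan(np.hypot(*g)),'updir deg',np.degrees(np.arctan2(g[1],g[0])),k.mean(), r[k].std())
        # shelf outline z>60
        m2=((W[...,2]>50)&(W[...,1]>150)&(W[...,1]<480)&(W[...,0]>350)&(W[...,0]<800)).astype(np.uint8)
        nn,l,s,cc=cv2.connectedComponentsWithStats(m2)
        for i in range(1,nn):
            if s[i,4]>100:
                ww=W[l==i]; print(s[i],cv2.minAreaRect(ww[:,:2].astype(np.float32)),np.nanmin(ww[:,2]),np.nanmax(ww[:,2]))
        # knob: skirt & bar
        kn=(abs(W[...,1]+395)<80)&(W[...,0]>300)&(W[...,2]>95)&(W[...,2]<150)
        ww=W[kn]; print(len(ww)); 
        for lo,hi in((98,112),(120,150)):
            q=ww[(ww[:,2]>lo)&(ww[:,2]<hi)]; print(lo,hi,len(q),q.mean(0) if len(q) else '',cv2.minAreaRect(q[:,:2].astype(np.float32)) if len(q)>3 else '')
        tt=(W[...,2]>84)&(W[...,2]<97)&(W[...,1]<-200)&(W[...,1]>-480)&(W[...,0]>250)&(W[...,0]<620); print('tuner',cv2.minAreaRect(W[tt][:,:2].astype(np.float32)))
cv2.imwrite('pics/a.png',np.hstack([cv2.resize(z['p'][200:290,190:290,::-1],(400,360)),cv2.resize(np.load('top0.npz')['p'][120:215,350:450,::-1],(400,360))]))
E
```

```text
top
[300. 147.] [ 594.2 -115.6] [108.5  60.9] 87.5 23.8
[303. 193.] [ 447.4 -119.6] [107.8  60.1] 88.5 24.0
mug [[482.0, 548.0, 5.0], [478.0, 544.0, 7.0], [475.0, 541.0, 5.0]]
mic [[704.0, 112.0, 218.0], [702.0, 110.0, 216.0], [700.0, 107.0, 215.0]]
micfoot [[699.0, 102.0, 21.0], [696.0, 99.0, 19.0], [693.0, 95.0, 19.0]]
coaster [[739.0, -116.0, 8.0], [735.0, -118.0, 11.0], [732.0, -122.0, 10.0]]
tape [[703.0, -265.0, 25.0], [700.0, -268.0, 26.0], [697.0, -272.0, 25.0]]
sdr [[367.0, -26.0, 24.0], [364.0, -29.0, 24.0], [360.0, -32.0, 25.0]]
key [[318.0, -233.0, 38.0], [314.0, -241.0, 15.0], [312.0, -240.0, 35.0]]
yellow [[701.0, -453.0, 25.0], [698.0, -457.0, 22.0], [694.0, -459.0, 25.0]]
binwhite [[623.0, -720.0, 75.0], [620.0, -724.0, 73.0], [616.0, -724.0, 76.0]]
tunertop [[420.0, -350.0, 90.0], [417.0, -350.0, 100.0], [414.0, -353.0, 98.0]]
knob [[513.0, -384.0, 124.0], [509.0, -385.0, 128.0], [506.0, -387.0, 131.0]]
desk [[216.0, 121.0, -1.0], [213.0, 117.0, 5.0], [209.0, 114.0, -0.0]]
shL [[466.0, 370.0, 147.0], [463.0, 367.0, 147.0], [460.0, 365.0, 146.0]]
shR [[467.0, 270.0, 9
[... 546 characters left out ...]

[ 114  123   72  108 5859] ((497.705322265625, 329.63641357421875), (317.91424560546875, 143.08181762695312), 8.754302978515625) 84.70038184306372 180.32432254166054
3413
98 112 2257 [ 807.79834281 -392.99796786  100.64871343] ((648.7099609375, -395.20184326171875), (587.6937255859375, 159.5811004638672), 0.0384218767285347)
120 150 137 [ 513.04852273 -389.05803352  132.3152913 ] ((513.22705078125, -389.85235595703125), (60.131187438964844, 14.709379196166992), 14.400906562805176)
tuner ((463.654296875, -394.9798278808594), (269.6207580566406, 161.75917053222656), 4.796303749084473)
scene
[218. 229.] [ 449.7 -120.1] [116.   65.7] 89.6 24.3
[252. 249.] [ 594.8 -118.6] [113.   67.6] 86.5 24.6
```

View pics/a.png

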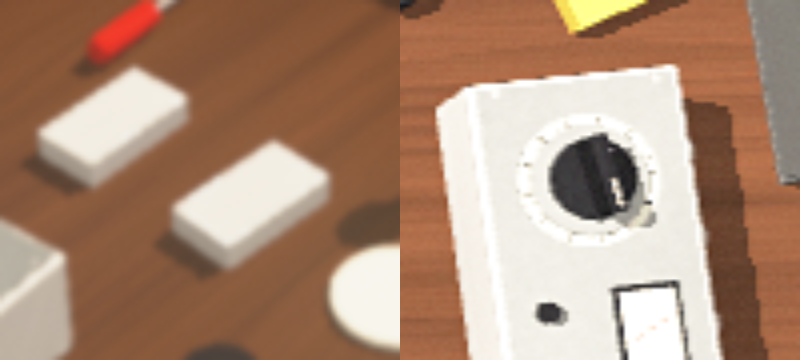

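```bash
cat >> h.py <<'E'
import json
def plan(*wps,p0=None,yaw0=None,step=58,deg=10.4,way=0):
    """wps (x,y,z,yaw): list rows; yaw unwrapped near previous"""
    s,p,Rm=st(); c=np.degrees(np.arctan2(Rm[1,0],Rm[0,0]))
    if p0 is not None: p=np.array(p0,float)
    if yaw0 is not None: c=yaw0
    print('t',round(s['time'],2),'at',p.round(1),'yaw',round(c,1),'j6',round(s['joint_pos'][5],2),'F',np.round(s['wrist_force'],1),'Tz',round(s['torque'][2],2),'open',round(s['opening'],1))
    for w in wps:
        g=np.array(w[:3],float); y1=w[3]
        n=int(np.ceil(max(np.linalg.norm(g-p)/step,abs(y1-c)/deg,1))); rows=[]
        ps,cs=p.copy(),c
        for i in range(1,n+1):
            tp=ps+(g-ps)*i/n; tc=cs+(y1-cs)*i/n
            a=np.radians(c); X=np.array([np.cos(a),np.sin(a),0]);Y=np.array([np.sin(a),-np.cos(a),0]);Z=np.array([0,0,-1.])
            r=[float(round(v/750,3)) for v in ((tp-p)@X,(tp-p)@Y,(tp-p)@Z)]+[float(round((c-tc)/90,3))]
            p=p+750*(r[0]*X+r[1]*Y+r[2]*Z); c=c-90*r[3]; rows.append(r)
        print('->',w)
        for i in range(0,n,5): print(json.dumps(rows[i:i+5]))
E
python3 -c "
from h import *
plan((300,500,330,140),(513,-390,230,14.4),(513,-390,111,14.4))"
```

```text
t 0.1 at [197.2 644.8 230.1] yaw 163.0 j6 -0.04 F [-0.2  0.2 -0.6] Tz 0.01 open 85.4
-> (300, 500, 330, 140)
[[-0.047, -0.036, -0.033, 0.064], [-0.05, -0.031, -0.034, 0.064], [-0.053, -0.026, -0.033, 0.064], [-0.056, -0.021, -0.033, 0.064]]
-> (513, -390, 230, 14.4)
[[-0.061, -0.045, 0.008, 0.087], [-0.067, -0.037, 0.009, 0.087], [-0.072, -0.027, 0.008, 0.088], [-0.074, -0.017, 0.008, 0.087], [-0.076, -0.007, 0.009, 0.087]]
[[-0.076, 0.004, 0.008, 0.087], [-0.075, 0.014, 0.008, 0.087], [-0.072, 0.024, 0.009, 0.088], [-0.069, 0.034, 0.008, 0.087], [-0.063, 0.042, 0.008, 0.087]]
[[-0.057, 0.051, 0.008, 0.087], [-0.049, 0.059, 0.009, 0.087], [-0.041, 0.064, 0.008, 0.088], [-0.031, 0.069, 0.008, 0.087], [-0.022, 0.073, 0.009, 0.087]]
[[-0.011, 0.076, 0.008, 0.087]]
-> (513, -390, 111, 14.4)
[[-0.0, -0.0, 0.053, 0.0], [-0.0, -0.0, 0.053, 0.0], [-0.001, -0.0, 0.053, 0.0]]
```

Call:
{"fn": "send_rows", "kwargs": {"increments": [[[-0.047,-0.036,-0.033,0.064],[-0.05,-0.031,-0.034,0.064],[-0.053,-0.026,-0.033,0.064],[-0.056,-0.021,-0.033,0.064]]]}}

```text
time: 0.6
position: [300.7, 499.2, 331.2]
orientation: [-1.08, -2.95, 0.001]
wrist_force: [0.9, 0.0, -0.0]
opening: 85.6
gripper_force: 0.0
```

Call:
{"fn": "send_rows", "kwargs": {"increments": [[[-0.061,-0.045,0.008,0.087],[-0.067,-0.037,0.009,0.087],[-0.072,-0.027,0.008,0.088],[-0.074,-0.017,0.008,0.087],[-0.076,-0.007,0.009,0.087]]]}}

```text
time: 1.23
position: [366.6, 220.5, 299.0]
orientation: [2.009, 2.415, -0.0]
wrist_force: [1.3, 0.3, 0.7]
opening: 85.2
gripper_force: 0.0
```

Call:
{"fn": "send_rows", "kwargs": {"increments": [[[-0.076,0.004,0.008,0.087],[-0.075,0.014,0.008,0.087],[-0.072,0.024,0.009,0.088],[-0.069,0.034,0.008,0.087],[-0.063,0.042,0.008,0.087]]]}}

```text
time: 1.85
position: [432.8, -57.4, 268.4]
orientation: [-2.704, -1.599, -0.0]
wrist_force: [0.8, -0.4, 0.1]
opening: 85.4
gripper_force: 0.0
```

Call:
{"fn": "send_rows", "kwargs": {"increments": [[[-0.057,0.051,0.008,0.087],[-0.049,0.059,0.009,0.087],[-0.041,0.064,0.008,0.088],[-0.031,0.069,0.008,0.087],[-0.022,0.073,0.009,0.087]]]}}

```text
time: 2.48
position: [499.6, -335.3, 236.6]
orientation: [-3.084, -0.598, 0.0]
wrist_force: [0.7, -0.9, 0.4]
opening: 85.2
gripper_force: 0.0
```

Call:
{"fn": "send_rows", "kwargs": {"increments": [[[-0.011,0.076,0.008,0.087],[0,0,0,0],[0,0,0,0]]]}}

```text
time: 2.85
position: [513.0, -388.9, 230.3]
orientation: [-3.115, -0.394, 0.002]
wrist_force: [-0.1, 0.8, 0.0]
opening: 85.5
gripper_force: 0.0
```

```bash
python3 -c "
from h import *
plan((513,-390,111,14.4))
p,d,K,T=snap('wrist','w0.png'); print(K.tolist()); print(T.round(3).tolist())
"
```

```text
t 2.85 at [ 513.  -388.9  230.3] yaw 14.4 j6 0.63 F [-0.1  0.8  0. ] Tz -0.04 open 85.5
-> (513, -390, 111, 14.4)
[[-0.0, 0.0, 0.053, 0.0], [-0.0, 0.001, 0.053, 0.0], [-0.0, 0.0, 0.053, 0.0]]
[[297.3186396354542, 0.0, 252.70706883641327], [0.0, 297.3186396354542, 190.29366034501842], [0.0, 0.0, 1.0]]
[[0.249, -0.916, -0.315, 593.243], [-0.969, -0.236, -0.078, -367.462], [-0.002, 0.324, -0.946, 373.861], [0.0, 0.0, 0.0, 1.0]]
```

View pics/w0.png

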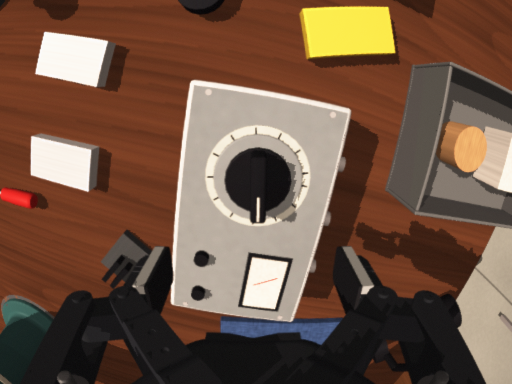

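Call:
{"fn": "send_rows", "kwargs": {"increments": [[[0,0,0.053,0],[0,0.001,0.053,0],[0,0,0.053,0],[0,0,0,0]]]}}

```text
time: 3.4
position: [511.2, -386.4, 108.7]
orientation: [-3.111, -0.396, 0.008]
wrist_force: [-0.7, 0.5, 0.2]
opening: 85.4
gripper_force: 0.0
```

Call:
{"fn": "send_rows", "kwargs": {"increments": [[[0,0,0,0],[0,0,0,0],[0,0,0,0],[0,0,0,0],[0,0,0,0]]], "claw": 1, "grip_force": 30}}

```text
time: 4.03
position: [515.0, -392.5, 113.8]
orientation: [3.112, 0.393, 0.004]
wrist_force: [1.0, -4.5, 1.6]
opening: 13.0
gripper_force: 36.9
```

```bash
python3 -c "
from h import *
print(manip.sense())"
```

```text
{'time': 4.025, 'joint_pos': array([-6.88965197e-01,  3.02434854e-01,  1.78137550e+00, -1.66412797e-03,
        1.05229965e+00,  6.31330160e-01]), 'qd': array([-1.19746603e-03, -6.51656522e-05, -2.18807558e-04,  1.17742107e-03,
        2.39221950e-03, -7.21905483e-04]), 'joint_efforts': array([ 2.10410647e+00, -4.92314136e+01, -3.06009328e+01,  7.66906198e-01,
        1.10888869e+00,  4.87333979e-03]), 'position': array([ 514.9547388 , -392.50883008,  113.7541625 ]), 'orientation': array([3.11187715, 0.39311249, 0.00425134]), 'wrist_force': array([ 1.00281489, -4.54804855,  1.5653327 ]), 'torque': array([-0.62635291, -0.12629908,  0.00222259]), 'gripper_force': 36.86635136604309, 'opening': 12.993661788525403}
```

Call:
{"fn": "send_rows", "kwargs": {"increments": [[[0,0,0,-0.1],[0,0,0,-0.1],[0,0,0,0]]]}}

```text
time: 4.4
position: [514.9, -392.4, 113.8]
orientation: [3.013, 0.873, 0.003]
wrist_force: [1.1, -5.3, 3.3]
opening: 13.2
gripper_force: 37.0
```

```bash
python3 -c "
from h import *
plan((513,-390,111,14.4));print(manip.sense()['torque'])"
```

```text
t 4.4 at [ 514.9 -392.4  113.8] yaw 32.3 j6 0.32 F [ 1.1 -5.3  3.3] Tz 0.09 open 13.2
-> (513, -390, 111, 14.4)
[[-0.0, -0.002, 0.002, 0.1], [-0.001, -0.002, 0.002, 0.099]]
[-0.76640439 -0.09779378  0.09450224]
```

Call:
{"fn": "send_rows", "kwargs": {"increments": [[[0,0,0,-0.1],[0,0,0,0]]]}}

```text
time: 4.65
position: [514.8, -392.3, 113.8]
orientation: [2.935, 1.106, 0.002]
wrist_force: [0.7, -5.8, 3.1]
opening: 13.1
gripper_force: 37.1
```

```bash
python3 -c "
from h import *
plan((513,-390,111,14.4));print(manip.sense()['torque'])"
```

```text
t 4.65 at [ 514.8 -392.3  113.8] yaw 41.3 j6 0.16 F [ 0.7 -5.8  3.1] Tz 0.16 open 13.1
-> (513, -390, 111, 14.4)
[[0.0, -0.001, 0.001, 0.1], [-0.0, -0.002, 0.001, 0.099], [-0.0, -0.001, 0.002, 0.1]]
[-0.75158208 -0.01392331  0.15743388]
```

Call:
{"fn": "send_rows", "kwargs": {"increments": [[[0,0,0,-0.1],[0,0,0,0]]]}}

```text
time: 4.9
position: [514.8, -392.3, 113.8]
orientation: [2.839, 1.333, 0.001]
wrist_force: [0.4, -5.7, 1.9]
opening: 12.9
gripper_force: 37.1
```

```bash
python3 -c "
from h import *
plan((513,-390,111,14.4));print(manip.sense()['torque'])
p,d,K,T=snap('top','t1.png');cv2.imwrite('pics/t1c.png',cv2.resize(p[110:240,340:450,::-1],None,fx=4,fy=4))"
```

```text
t 4.9 at [ 514.8 -392.3  113.8] yaw 50.3 j6 0.0 F [ 0.4 -5.7  1.9] Tz 0.1 open 12.9
-> (513, -390, 111, 14.4)
[[0.0, -0.001, 0.001, 0.1], [0.0, -0.001, 0.001, 0.099], [0.0, -0.001, 0.001, 0.1], [-0.0, -0.001, 0.001, 0.1]]
[-0.72922467  0.03106248  0.10030199]
```

View pics/t1c.png

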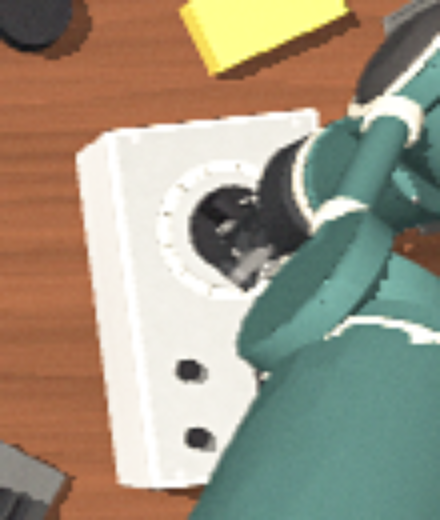

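Call:
{"fn": "send_rows", "kwargs": {"increments": [[[0,0,0,-0.1],[0,0,0,0]]]}}

```text
time: 5.2
position: [514.7, -392.3, 113.7]
orientation: [2.726, 1.552, 0.0]
wrist_force: [1.9, -6.0, 3.4]
opening: 13.4
gripper_force: 37.1
```

```bash
python3 -c "
from h import *
plan((513,-390,111,14.4))"
```

```text
t 5.2 at [ 514.7 -392.3  113.7] yaw 59.3 j6 -0.15 F [ 1.9 -6.   3.4] Tz 0.09 open 13.4
-> (513, -390, 111, 14.4)
[[0.0, -0.001, 0.001, 0.1], [0.001, -0.0, 0.0, 0.1], [-0.0, -0.001, 0.001, 0.099], [-0.001, -0.001, 0.001, 0.1], [0.0, -0.001, 0.001, 0.1]]
```

Call:
{"fn": "send_rows", "kwargs": {"increments": [[[0,0,0,-0.1],[0,0,0,0]]]}}

```text
time: 5.45
position: [514.6, -392.3, 113.7]
orientation: [2.596, 1.761, -0.0]
wrist_force: [0.7, -4.5, 3.8]
opening: 12.7
gripper_force: 37.2
```

```bash
python3 -c "
from h import *
plan((513,-390,111,14.4))"
```

```text
t 5.45 at [ 514.6 -392.3  113.7] yaw 68.3 j6 -0.31 F [ 0.7 -4.5  3.8] Tz 0.04 open 12.7
-> (513, -390, 111, 14.4)
[[0.0, -0.001, 0.001, 0.1], [0.001, -0.0, 0.0, 0.1], [-0.0, -0.001, 0.001, 0.099], [-0.0, -0.0, 0.0, 0.1], [-0.0, -0.001, 0.001, 0.1]]
[[-0.0, -0.0, 0.001, 0.1]]
```

Call:
{"fn": "send_rows", "kwargs": {"increments": [[[0,0,0,-0.1],[0,0,0,-0.1],[0,0,0,0]]]}}

```text
time: 5.82
position: [514.5, -392.3, 113.7]
orientation: [2.289, 2.146, -0.002]
wrist_force: [-0.1, -4.8, 3.6]
opening: 13.4
gripper_force: 37.2
```

```bash
python3 -c "
from h import *
plan((513,-390,111,14.4))"
```

```text
t 5.83 at [ 514.5 -392.3  113.7] yaw 86.3 j6 -0.62 F [-0.1 -4.8  3.6] Tz 0.07 open 13.4
-> (513, -390, 111, 14.4)
[[0.0, -0.0, 0.001, 0.114], [0.001, -0.001, 0.0, 0.114], [0.0, -0.0, 0.001, 0.114], [0.0, -0.001, 0.0, 0.115], [0.0, -0.0, 0.001, 0.114]]
[[0.0, -0.001, 0.0, 0.114], [0.0, -0.0, 0.001, 0.114]]
```

Call:
{"fn": "send_rows", "kwargs": {"increments": [[[0,0,0,-0.1],[0,0,0,-0.1],[0,0,0,-0.1],[0,0,0,0]]]}}

```text
time: 6.32
position: [514.3, -392.4, 113.8]
orientation: [1.725, 2.621, -0.004]
wrist_force: [-0.5, -5.2, 3.8]
opening: 13.2
gripper_force: 37.2
```

```bash
python3 -c "
from h import *
plan((513,-390,111,114))"
```

```text
t 6.33 at [ 514.3 -392.4  113.8] yaw 113.3 j6 -1.09 F [-0.5 -5.2  3.8] Tz 0.07 open 13.2
-> (513, -390, 111, 114)
[[0.004, -0.0, 0.004, -0.008]]
```

Call:
{"fn": "send_rows", "kwargs": {"increments": [[[0,0,0,-0.1],[0,0,0,-0.1],[0,0,0,-0.1],[0,0,0,0]]]}}

```text
time: 6.82
position: [514.2, -392.6, 113.8]
orientation: [1.066, 2.952, -0.006]
wrist_force: [-2.0, -5.6, 3.3]
opening: 12.9
gripper_force: 37.2
```

```bash
python3 -c "
from h import *
plan((513,-390,111,140))"
```

```text
t 6.83 at [ 514.2 -392.6  113.8] yaw 140.3 j6 -1.57 F [-2.  -5.6  3.3] Tz 0.06 open 12.9
-> (513, -390, 111, 140)
[[0.003, 0.002, 0.004, 0.003]]
```

Call:
{"fn": "send_rows", "kwargs": {"increments": [[[0,0,0,-0.1],[0,0,0,-0.1],[0,0,0,-0.1],[0,0,0,0]]]}}

```text
time: 7.32
position: [514.1, -392.8, 113.7]
orientation: [0.347, 3.12, -0.007]
wrist_force: [-1.6, -6.2, 2.2]
opening: 13.1
gripper_force: 37.2
```

```bash
python3 -c "
from h import *
plan((513,-390,111,165))"
```

```text
t 7.33 at [ 514.1 -392.8  113.7] yaw 167.3 j6 -2.04 F [-1.6 -6.2  2.2] Tz 0.07 open 13.1
-> (513, -390, 111, 165)
[[0.002, 0.003, 0.004, 0.026]]
```

Call:
{"fn": "send_rows", "kwargs": {"increments": [[[0,0,0,-0.1],[0,0,0,-0.1],[0,0,0,0]]]}}

```text
time: 7.7
position: [514.2, -392.9, 113.8]
orientation: [-0.145, 3.137, -0.008]
wrist_force: [-1.2, -5.5, 3.0]
opening: 13.3
gripper_force: 37.2
```

```bash
python3 -c "
from h import *
plan((513,-390,111,185))"
```

```text
t 7.7 at [ 514.2 -392.9  113.8] yaw -174.7 j6 -2.35 F [-1.2 -5.5  3. ] Tz 0.08 open 13.3
-> (513, -390, 111, 185)
[[0.0, 0.0, 0.0, -0.114], [0.0, 0.0, 0.0, -0.114], [-0.0, 0.0, 0.0, -0.115], [-0.0, 0.0, 0.0, -0.114], [-0.0, 0.001, 0.001, -0.114]]
[[-0.0, -0.0, -0.0, -0.114], [-0.0, -0.0, -0.0, -0.114], [-0.0, -0.0, -0.0, -0.115], [-0.0, -0.0, -0.0, -0.114], [-0.0, -0.0, 0.0, -0.114]]
[[-0.0, -0.0, 0.0, -0.114], [-0.0, -0.0, 0.0, -0.114], [-0.001, -0.001, 0.0, -0.114], [0.0, 0.0, 0.0, -0.115], [0.0, 0.0, 0.001, -0.114]]
[[-0.0, 0.0, -0.0, -0.114], [-0.0, 0.0, -0.0, -0.114], [-0.0, 0.0, -0.0, -0.114], [-0.0, -0.0, 0.0, -0.115], [-0.0, -0.0, 0.0, -0.114]]
[[-0.0, -0.0, 0.0, -0.114], [-0.0, -0.001, 0.0, -0.114], [-0.0, 0.0, 0.0, -0.114], [-0.0, 0.0, 0.001, -0.115], [-0.0, 0.0, -0.0, -0.114]]
[[0.0, 0.0, -0.0, -0.114], [0.0, 0.0, -0.0, -0.114], [0.0, 0.0, -0.0, -0.114], [0.0, 0.0, 0.0, -0.114], [0.0, 0.0, 0.0, -0.115]]
[[0.001, 0.0, 0.0, -0.114], [-0.0, 0.0, 0.0, -0.114], [-0.0, 0.0, 0.0, -0.114], [-0.0, 0.0, 0.001, -0.114], [-0.0, 0.0, -0.0, -0.115]]
```

Call:
{"fn": "send_rows", "kwargs": {"increments": [[[0,0,0,0],[0,0,0,0],[0,0,0,0],[0,0,0,0],[0,0,0,0]]], "claw": 0}}

```text
time: 8.32
position: [513.8, -389.9, 111.9]
orientation: [0.148, -3.138, -0.0]
wrist_force: [-0.1, 0.0, -0.4]
opening: 85.7
gripper_force: 0.0
```

Call:
{"fn": "send_rows", "kwargs": {"increments": [[[0,0,0,0.1],[0,0,0,0.1],[0,0,0,0.1],[0,0,0,0.1],[0,0,0,0.1]]]}}

```text
time: 8.95
position: [513.7, -390.0, 112.0]
orientation: [-1.072, -2.953, -0.0]
wrist_force: [0.8, -1.5, -0.3]
opening: 85.3
gripper_force: 0.0
```

Call:
{"fn": "send_rows", "kwargs": {"increments": [[[0,0,0,0.1],[0,0,0,0.1],[0,0,0,0.1],[0,0,0,0.1],[0,0,0,0.1]]]}}

```text
time: 9.57
position: [513.8, -390.1, 112.0]
orientation: [-2.12, -2.318, -0.0]
wrist_force: [-0.1, -1.2, -0.3]
opening: 85.3
gripper_force: 0.0
```

Call:
{"fn": "send_rows", "kwargs": {"increments": [[[0,0,0,0.1],[0,0,0,0.1],[0,0,0,0.1],[0,0,0,0.1],[0,0,0,0.1]]]}}

```text
time: 10.2
position: [513.8, -390.0, 112.0]
orientation: [-2.846, -1.33, 0.0]
wrist_force: [-0.9, -0.5, -0.3]
opening: 85.5
gripper_force: 0.0
```

Call:
{"fn": "send_rows", "kwargs": {"increments": [[[0,0,0,0.1],[0,0,0,0.1],[0,0,0,0.1],[0,0,0,0.1],[0,0,0,0.1]]]}}

```text
time: 10.82
position: [513.7, -390.1, 112.0]
orientation: [-3.138, -0.14, 0.0]
wrist_force: [1.2, -0.3, 0.7]
opening: 85.4
gripper_force: 0.0
```

Call:
{"fn": "send_rows", "kwargs": {"increments": [[[0,0,0,0],[0,0,0,0],[0,0,0,0],[0,0,0,0],[0,0,0,0]]], "claw": 1}}

```text
time: 11.45
position: [514.0, -392.6, 112.4]
orientation: [3.133, 0.149, 0.002]
wrist_force: [1.1, -8.5, -2.3]
opening: 13.0
gripper_force: 36.2
```

Call:
{"fn": "send_rows", "kwargs": {"increments": [[[0,0,0,-0.1],[0,0,0,-0.1],[0,0,0,0]]]}}

```text
time: 11.82
position: [514.0, -392.8, 112.4]
orientation: [3.071, 0.639, 0.001]
wrist_force: [0.3, -7.5, -2.9]
opening: 13.5
gripper_force: 36.2
```

```bash
python3 -c "
from h import *
plan((513,-390,111,23))"
```

```text
t 11.82 at [ 514.  -392.8  112.4] yaw 23.5 j6 0.47 F [ 0.3 -7.5 -2.9] Tz 0.06 open 13.5
-> (513, -390, 111, 23)
[[0.0, -0.004, 0.002, 0.006]]
```

Call:
{"fn": "send_rows", "kwargs": {"increments": [[[0,0,0,-0.1],[0,0,0,-0.1],[0,0,0,-0.1],[0,0,0,0]]]}}

```text
time: 12.32
position: [514.1, -393.0, 112.5]
orientation: [2.836, 1.339, -0.001]
wrist_force: [1.0, -7.4, -2.6]
opening: 13.2
gripper_force: 36.2
```

```bash
python3 -c "
from h import *
plan((513,-390,111,50))"
```

```text
t 12.32 at [ 514.1 -393.   112.5] yaw 50.5 j6 0.0 F [ 1.  -7.4 -2.6] Tz 0.02 open 13.2
-> (513, -390, 111, 50)
[[0.002, -0.004, 0.002, 0.006]]
```

Call:
{"fn": "send_rows", "kwargs": {"increments": [[[0,0,0,-0.1],[0,0,0,-0.1],[0,0,0,0]]]}}

```text
time: 12.7
position: [514.2, -393.2, 112.4]
orientation: [2.592, 1.766, -0.002]
wrist_force: [1.1, -9.0, -3.2]
opening: 13.0
gripper_force: 36.1
```

```bash
python3 -c "
from h import *
plan((513,-390,111,68))"
```

```text
t 12.7 at [ 514.2 -393.2  112.4] yaw 68.5 j6 -0.31 F [ 1.1 -9.  -3.2] Tz 0.09 open 13.0
-> (513, -390, 111, 68)
[[0.003, -0.003, 0.002, 0.006]]
```

Call:
{"fn": "send_rows", "kwargs": {"increments": [[[0,0,0,-0.1],[0,0,0,-0.1],[0,0,0,0]]]}}

```text
time: 13.08
position: [514.4, -393.2, 112.5]
orientation: [2.284, 2.149, -0.004]
wrist_force: [1.4, -8.0, -3.5]
opening: 13.3
gripper_force: 36.1
```

```bash
python3 -c "
from h import *
plan((513,-390,111,86))"
```

```text
t 13.07 at [ 514.4 -393.2  112.5] yaw 86.5 j6 -0.63 F [ 1.4 -8.  -3.5] Tz 0.03 open 13.3
-> (513, -390, 111, 86)
[[0.004, -0.002, 0.002, 0.006]]
```

Call:
{"fn": "send_rows", "kwargs": {"increments": [[[0,0,0,-0.1],[0,0,0,-0.1],[0,0,0,0]]]}}

```text
time: 13.45
position: [514.6, -392.9, 112.8]
orientation: [1.931, 2.472, -0.0]
wrist_force: [0.5, -7.5, -1.6]
opening: 13.6
gripper_force: 113.0
```

```bash
python3 -c "
from h import *
plan((513,-390,111,104))"
```

```text
t 13.45 at [ 514.6 -392.9  112.8] yaw 104.0 j6 -0.93 F [ 0.5 -7.5 -1.6] Tz -2.99 open 13.6
-> (513, -390, 111, 104)
[[0.004, -0.001, 0.002, 0.0]]
```

Call:
{"fn": "send_rows", "kwargs": {"increments": [[[0,0,0,0],[0,0,0,0],[0,0,0,0],[0,0,0,0],[0,0,0,0]]], "claw": 0, "grip_force": 20}}

```text
time: 14.08
position: [513.8, -389.9, 112.1]
orientation: [1.925, 2.483, -0.0]
wrist_force: [0.1, -0.3, -0.7]
opening: 85.2
gripper_force: 0.0
```

Call:
{"fn": "send_rows", "kwargs": {"increments": [[[0,0,-0.04,0],[0,0,-0.06,0],[0,0,-0.06,0],[0,0,0,0]]]}}

```text
time: 14.58
position: [516.3, -392.1, 238.1]
orientation: [1.919, 2.475, -0.001]
wrist_force: [-0.1, 0.2, -0.2]
opening: 85.6
gripper_force: 0.0
```

```bash
python3 - <<'E'
from m import *
p,d,K,T=snap('wrist','w1.png')
p,d,K,T=snap('top','t2.png'); W=world(d,K,T)
print(*boards(p,W),sep='\n')
z=np.load('top0.npz'); W=world(z['d'],z['K'],z['T'])
m2=((W[...,2]>60)&(W[...,1]>180)&(W[...,1]<480)&(W[...,0]>260)&(W[...,0]<720)).astype(np.uint8)
nn,l,s,cc=cv2.connectedComponentsWithStats(m2); i=1+np.argmax(s[1:,4]); ww=W[l==i]
# subtract: use horizontal extents along up dir 98.8
for up in (98.0,98.8,99.5):
    a=np.radians(up); U=np.array([np.cos(a),np.sin(a)]); V=np.array([-U[1],U[0]])
    q=ww[:,:2]; pu,pv=q@U,q@V
    print(up,np.percentile(pu,[.3,99.7]),np.percentile(pv,[.3,99.7]), np.ptp(np.percentile(pu,[.3,99.7])),np.ptp(np.percentile(pv,[.3,99.7])), 'c',(U*np.mean(np.percentile(pu,[.3,99.7]))+V*np.mean(np.percentile(pv,[.3,99.7]))).round(1))
print('zmax',np.nanmax(ww[:,2]))
c=np.array([-.08507693,.54131838,-12.6078]); a=np.radians(98.93); U=np.array([np.cos(a),np.sin(a)])
print(c[:2]@np.array([478,330])+c[2])
plan((520,-250,230,88),(594,-158,120,88))
E
```

```text
(array([300., 147.]), array([ 594.8, -115.7]), array([109.1,  61.1]), np.float32(86.7), np.float64(23.7))
(array([303., 193.]), array([ 447.5, -119.5]), array([108.2,  60. ]), np.float32(88.9), np.float64(24.1))
98.0 [185.04998679 326.30077108] [-696.02824054 -348.38929653] 141.25078429133742 347.63894400294186 c [481.5 325.9]
98.8 [178.65009478 318.80692524] [-699.49601912 -351.84731883] 140.1568304652637 347.6487002854139 c [481.4 326.2]
99.5 [171.71757779 312.62439037] [-702.61622665 -354.91200675] 140.90681257645326 347.7042199005547 c [481.5 326.1]
zmax 181.27948627736237
125.36049286
t 14.68 at [ 514.  -390.2  232.8] yaw 104.4 j6 -0.94 F [-0.6  0.  -1.3] Tz 0.03 open 85.4
-> (520, -250, 230, 88)
[[0.06, 0.018, 0.001, 0.061], [0.061, 0.012, 0.001, 0.061], [0.062, 0.007, 0.002, 0.06]]
-> (594, -158, 120, 88)
[[0.042, 0.031, 0.049, 0.0], [0.042, 0.032, 0.049, 0.0], [0.042, 0.031, 0.048, 0.0]]
```

View pics/w1.png

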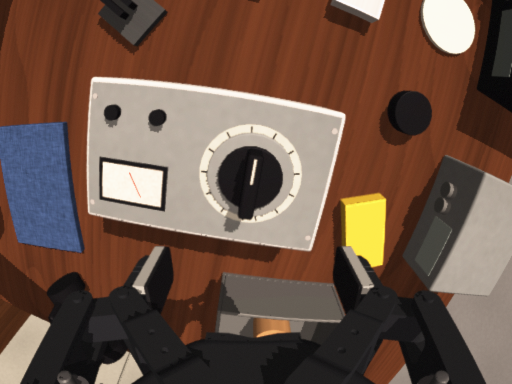

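```bash
python3 - <<'E'
from m import *
plan((520,-250,200,88),(592.5,-160,110,87),(592.5,-160,3,87))
E
```

```text
t 14.68 at [ 514.  -390.2  232.8] yaw 104.4 j6 -0.94 F [-0.6  0.  -1.3] Tz 0.03 open 85.4
-> (520, -250, 200, 88)
[[0.06, 0.018, 0.015, 0.061], [0.061, 0.012, 0.014, 0.061], [0.062, 0.007, 0.015, 0.06]]
-> (592.5, -160, 110, 87)
[[0.041, 0.031, 0.04, 0.004], [0.041, 0.03, 0.04, 0.004], [0.042, 0.031, 0.04, 0.004]]
-> (592.5, -160, 3, 87)
[[-0.0, -0.0, 0.071, -0.0], [-0.0, -0.0, 0.071, -0.0]]
```

Call:
{"fn": "send_rows", "kwargs": {"increments": [[[0.06,0.018,0.015,0.061],[0.061,0.012,0.014,0.061],[0.062,0.007,0.015,0.06]]]}}

```text
time: 15.05
position: [518.5, -247.9, 196.3]
orientation: [-2.261, -2.176, 0.002]
wrist_force: [0.4, 0.4, -0.5]
opening: 85.4
gripper_force: 0.0
```

Call:
{"fn": "send_rows", "kwargs": {"increments": [[[0.041,0.031,0.04,0.004],[0.041,0.03,0.04,0.004],[0.042,0.031,0.04,0.004],[0,0,0,0],[0,0,0,0]]]}}

```text
time: 15.68
position: [591.5, -159.6, 107.7]
orientation: [-2.277, -2.161, 0.003]
wrist_force: [-0.6, 0.5, -0.0]
opening: 85.4
gripper_force: 0.0
```

```bash
python3 - <<'E'
from m import *
plan((592.5,-160,3,87))
E
```

```text
t 15.68 at [ 591.5 -159.6  107.7] yaw 87.0 j6 -0.25 F [-0.6  0.5 -0. ] Tz 0.05 open 85.4
-> (592.5, -160, 3, 87)
[[-0.0, 0.001, 0.07, -0.0], [-0.0, 0.0, 0.07, -0.0]]
```

Call:
{"fn": "send_rows", "kwargs": {"increments": [[[0,0,0.06,0],[0,0,0.06,0],[0,0,0.022,0],[0,0,0,0]]]}}

```text
time: 16.18
position: [591.7, -160.3, 2.1]
orientation: [-2.28, -2.159, 0.002]
wrist_force: [-0.8, 0.7, -0.0]
opening: 85.3
gripper_force: 0.0
```

```bash
python3 - <<'E'
from m import *
plan((592.5,-160,3,87))
E
```

```text
t 16.18 at [ 591.7 -160.3    2.1] yaw 86.9 j6 -0.25 F [-0.8  0.7 -0. ] Tz 0.01 open 85.3
-> (592.5, -160, 3, 87)
[[0.0, 0.001, -0.001, -0.001]]
```

Close softly, lift to about 110 mm and look.

Call:
{"fn": "send_rows", "kwargs": {"increments": [[[0,0,0,0],[0,0,0,0],[0,0,0,0],[0,0,0,0],[0,0,0,0]]], "claw": 1, "grip_force": 20}}

```text
time: 16.8
position: [594.6, -160.6, 5.1]
orientation: [2.277, 2.159, 0.003]
wrist_force: [-0.7, -1.5, 6.1]
opening: 59.5
gripper_force: 23.1
```

Call:
{"fn": "send_rows", "kwargs": {"increments": [[[0,0,-0.03,0],[0,0,-0.05,0],[0,0,-0.05,0],[0,0,0,0],[0,0,0,0]]]}}

```text
time: 17.42
position: [592.0, -159.4, 99.4]
orientation: [-2.279, -2.161, 0.001]
wrist_force: [-0.8, 0.1, -2.1]
opening: 59.4
gripper_force: 22.6
```

```bash
python3 - <<'E'
from m import *
plan((592.5,-160,100,87))
p,d,K,T=snap('scene'); a=cv2.resize(p[190:300,170:330,::-1],(480,330))
p,d,K,T=snap('wrist'); cv2.imwrite('pics/b1.png',np.vstack([a,cv2.resize(p[...,::-1],(480,270))[:,:]]))
E
```

```text
t 17.43 at [ 592.  -159.4   99.4] yaw 87.0 j6 -0.25 F [-0.8  0.1 -2.1] Tz -0.0 open 59.4
-> (592.5, -160, 100, 87)
[[-0.001, 0.001, -0.001, -0.001]]
```

View pics/b1.png

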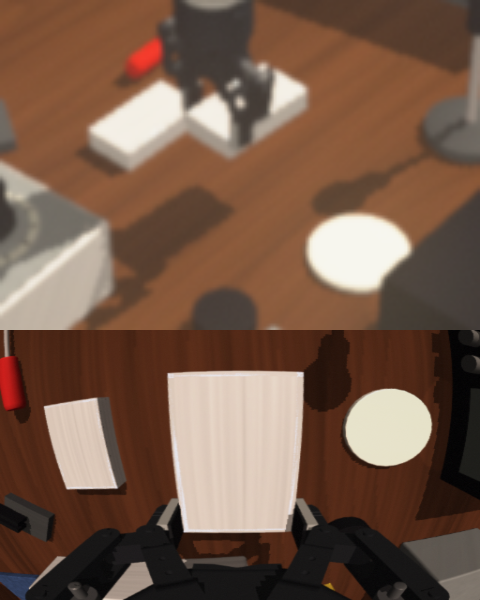

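Call:
{"fn": "send_rows", "kwargs": {"increments": [[[0,0,0,0],[0,0,0,0]]], "claw": 0.34}}

```text
time: 17.77
position: [592.0, -159.5, 98.9]
orientation: [-2.279, -2.16, 0.001]
wrist_force: [-0.1, -0.2, -1.3]
opening: 59.7
gripper_force: 22.6
```

Call:
{"fn": "send_rows", "kwargs": {"increments": [[[0,0,0,0],[0,0,0,0]]], "claw": 0.32}}

```text
time: 18.02
position: [592.6, -159.7, 99.9]
orientation: [-2.28, -2.161, 0.0]
wrist_force: [-0.4, 0.2, -0.4]
opening: 59.4
gripper_force: 22.6
```

```bash
python3 - <<'E'
from m import *
plan((592.5,-160,100,87)); print(manip.sense()['torque'],manip.sense()['gripper_force'])
p,d,K,T=snap('top'); W=world(d,K,T)
cv2.imwrite('pics/x.png',p[...,::-1])
hs=cv2.cvtColor(p,cv2.COLOR_RGB2HSV)
m=(hs[...,1]<60)&(hs[...,2]>120)&(W[...,2]>30)&(W[...,2]<200)&(abs(W[...,0]-594)<45)&(W[...,1]>-150)&(W[...,1]<-40)
w=W[m]; print(len(w)); c=np.polyfit(w[:,1],w[:,2],1); print('slope',np.degrees(np.arctan(c[0])),w.min(0),w.max(0))
E
```

```text
t 18.02 at [ 592.6 -159.7   99.9] yaw 86.9 j6 -0.25 F [-0.4  0.2 -0.4] Tz 0.01 open 59.4
-> (592.5, -160, 100, 87)
[[-0.0, -0.0, -0.0, -0.001]]
[-0.06764289  0.04328823  0.01332745] 22.58843421936035
447
slope -0.632984446933807 [ 563.47526105 -129.48779665  104.54983441] [625.50142938 -60.6741513  124.72447188]
```

Call:
{"fn": "send_rows", "kwargs": {"increments": [[[0,0,0,0],[0,0,0,0]]], "claw": 0.31}}

```text
time: 18.32
position: [592.7, -159.7, 100.1]
orientation: [2.28, 2.161, 0.0]
wrist_force: [-0.1, -0.6, -2.2]
opening: 59.3
gripper_force: 22.6
```

Call:
{"fn": "send_rows", "kwargs": {"increments": [[[0,0,0,0],[0,0,0,0]]], "claw": 0.305}}

```text
time: 18.58
position: [592.6, -159.7, 100.1]
orientation: [2.28, 2.161, -0.0]
wrist_force: [0.3, -0.4, -2.3]
opening: 59.5
gripper_force: 22.6
```

```bash
cat > droop.py <<'E'
from m import *
def droop():
    s,p0,_=st(); print(p0.round(1),'grip',round(s['gripper_force'],1),'open',round(s['opening'],1))
    p,d,K,T=snap('top'); W=world(d,K,T)
    hs=cv2.cvtColor(p,cv2.COLOR_RGB2HSV); R_=W[...,:2]-p0[:2]
    m=(hs[...,1]<60)&(hs[...,2]>120)&(W[...,2]>30)&(abs(R_[...,0])<45)&(R_[...,1]>10)&(R_[...,1]<115)
    w=W[m]
    if len(w)<30: print('few',len(w)); return
    c=np.polyfit(w[:,1],w[:,2],1); print(len(w),'slope',np.degrees(np.arctan(c[0])).round(1),w.min(0).round(),w.max(0).round())
E
python3 -c "
from droop import *
droop()"
```

```text
[ 592.6 -159.7  100.1] grip 22.6 open 59.5
639 slope -67.1 [ 552. -148.  104.] [634. -60. 491.]
```

Call:
{"fn": "send_rows", "kwargs": {"increments": [[[0,0,0,0],[0,0,0,0]]], "claw": 0.3}}

```text
time: 18.88
position: [592.6, -159.7, 100.0]
orientation: [-2.28, -2.161, -0.0]
wrist_force: [0.4, 0.4, -0.9]
opening: 59.9
gripper_force: 9.6
```

```bash
python3 -c "
from droop import *
droop()"
```

```text
[ 592.6 -159.7  100. ] grip 9.6 open 59.9
641 slope -66.2 [ 549. -148.  106.] [635. -61. 491.]
```

Call:
{"fn": "send_rows", "kwargs": {"increments": [[[0,0,0,0],[0,0,0,0]]], "claw": 0.298}}

```text
time: 19.18
position: [592.8, -159.8, 100.2]
orientation: [2.28, 2.161, 0.0]
wrist_force: [-0.1, 0.5, -1.4]
opening: 59.8
gripper_force: 0.8
```

```bash
sed -i 's/(W\[...,2\]>30)&(abs/(W[...,2]>30)\&(W[...,2]<p0[2]+40)\&(abs/' droop.py; python3 -c "
from droop import *
droop()"
```

```text
[ 592.8 -159.8  100.2] grip 0.8 open 59.8
few 8
```

Call:
{"fn": "send_rows", "kwargs": {"increments": [[[0,0,0,0],[0,0,0,0]]], "claw": 0.297}}

```text
time: 19.48
position: [592.9, -159.8, 100.3]
orientation: [2.28, 2.161, 0.0]
wrist_force: [0.3, 0.2, -0.1]
opening: 59.7
gripper_force: 0.0
```

```bash
python3 -c "
from droop import *
droop()"
```

```text
[ 592.9 -159.8  100.3] grip 0.0 open 59.7
few 0
```

Call:
{"fn": "send_rows", "kwargs": {"increments": [[[0,0,0,0],[0,0,0,0]]], "claw": 0.296}}

```text
time: 19.77
position: [592.7, -159.8, 100.1]
orientation: [2.28, 2.161, 0.0]
wrist_force: [-0.4, -0.1, 0.0]
opening: 60.0
gripper_force: 0.0
```

```bash
python3 -c "
from droop import *
droop()"
```

```text
[ 592.7 -159.8  100.1] grip 0.0 open 60.0
few 0
```

```bash
python3 - <<'E'
from m import *
p,d,K,T=snap('scene'); a=cv2.resize(p[190:300,170:330,::-1],(480,330))
p,d,K,T=snap('wrist'); cv2.imwrite('pics/b2.png',np.vstack([a,cv2.resize(p[...,::-1],(480,270))[:,:]]))
E
```

```text
(no output)
```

View pics/b2.png

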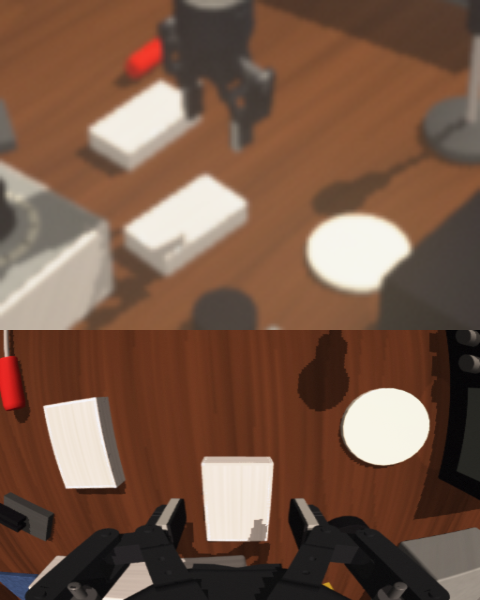

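```bash
python3 - <<'E'
from m import *
for n in('top','scene'):
    p,d,K,T=snap(n); print(n,*boards(p,world(d,K,T)),sep='\n')
plan((592.7,-159.8,100,87))
E
```

```text
top
(array([338., 147.]), array([ 591.9, -231.1]), array([54.9, 45.7]), np.float32(88.0), np.float64(24.3))
(array([293., 194.]), array([446.6, -89.6]), array([47.7, 57.3]), np.float32(-1.7), np.float64(24.3))
scene
(array([216., 230.]), array([ 450.6, -123.2]), array([ 64.1, 114.5]), np.float32(-89.6), np.float64(24.5))
(array([231., 262.]), array([ 589.3, -204.6]), array([113.7,  66.7]), np.float32(86.2), np.float64(24.4))
t 20.02 at [ 592.6 -159.7  100. ] yaw 86.9 j6 -0.25 F [-0.4  0.   0.9] Tz 0.0 open 59.9
-> (592.7, -159.8, 100, 87)
[[-0.0, 0.0, 0.0, -0.001]]
```

```bash
python3 - <<'E'
from m import *
plan((589.6,-248.5,100,87),(589.6,-248.5,2,87),(589.6,-248.5,85,87))
E
```

```text
t 20.02 at [ 592.6 -159.7  100. ] yaw 86.9 j6 -0.25 F [-0.4  0.   0.9] Tz 0.0 open 59.9
-> (589.6, -248.5, 100, 87)
[[-0.059, 0.001, 0.0, -0.0], [-0.059, 0.001, 0.0, -0.001]]
-> (589.6, -248.5, 2, 87)
[[-0.0, 0.0, 0.065, 0.0], [-0.0, 0.0, 0.066, 0.0]]
-> (589.6, -248.5, 85, 87)
[[-0.0, 0.0, -0.055, 0.0], [-0.0, 0.0, -0.056, 0.0]]
```

Call:
{"fn": "send_rows", "kwargs": {"increments": [[[-0.059,0.001,0,0],[-0.059,0.001,0,0],[0,0,0,0],[0,0,0,0]]], "claw": 0}}

```text
time: 20.52
position: [589.2, -247.9, 99.8]
orientation: [-2.28, -2.16, -0.0]
wrist_force: [-0.4, 0.1, 0.4]
opening: 85.2
gripper_force: 0.0
```

```bash
python3 - <<'E'
from m import *
plan((589.6,-248.5,2,87))
p,d,K,T=snap('top'); print(*boards(p,world(d,K,T)),sep='\n')
p,d,K,T=snap('scene'); print(*boards(p,world(d,K,T)),sep='\n')
E
```

```text
t 20.52 at [ 589.2 -247.9   99.8] yaw 86.9 j6 -0.38 F [-0.4  0.1  0.4] Tz 0.02 open 85.2
-> (589.6, -248.5, 2, 87)
[[-0.0, 0.0, 0.065, -0.001], [-0.001, 0.001, 0.065, -0.0]]
(array([327., 148.]), array([ 589.1, -202.8]), array([110.2,  60.4]), np.float32(86.8), np.float64(23.9))
(array([303., 193.]), array([ 447.3, -119.7]), array([108.1,  60.2]), np.float32(88.5), np.float64(24.1))
(array([231., 263.]), array([ 589.8, -205.8]), array([113.1,  66.4]), np.float32(85.7), np.float64(24.4))
```

Call:
{"fn": "send_rows", "kwargs": {"increments": [[[0,0,0.05,0],[0,0,0.05,0],[0,0,0.031,0],[0,0,0,0],[0,0,0,0]]]}}

```text
time: 21.25
position: [590.3, -247.8, 2.8]
orientation: [2.278, 2.162, 0.001]
wrist_force: [0.7, -0.0, -0.4]
opening: 85.5
gripper_force: 0.0
```

Call:
{"fn": "send_rows", "kwargs": {"increments": [[[0,0,0,0],[0,0,0,0],[0,0,0,0],[0,0,0,0],[0,0,0,0]]], "claw": 1}}

```text
time: 21.88
position: [590.5, -248.7, 3.7]
orientation: [2.278, 2.16, 0.002]
wrist_force: [-1.0, 1.2, 6.4]
opening: 59.7
gripper_force: 22.4
```

Call:
{"fn": "send_rows", "kwargs": {"increments": [[[0,0,-0.03,0],[0,0,-0.05,0],[0,0,-0.03,0],[0,0,0,0],[0,0,0,0]]]}}

```text
time: 22.5
position: [588.5, -247.8, 83.1]
orientation: [-2.279, -2.16, 0.001]
wrist_force: [-1.0, -0.4, -1.3]
opening: 59.7
gripper_force: 22.5
```

```bash
python3 -c "
from droop import *
droop()"
```

```text
[ 588.5 -247.8   83.1] grip 22.5 open 59.7
635 slope -2.0 [ 558. -237.   82.] [ 619. -147.  110.]
```

Call:
{"fn": "send_rows", "kwargs": {"increments": [[[0,0,0,0],[0,0,0,0]]], "claw": 0.3}}

```text
time: 22.8
position: [588.8, -247.9, 83.1]
orientation: [-2.279, -2.16, 0.001]
wrist_force: [0.1, 0.5, -2.0]
opening: 59.9
gripper_force: 22.5
```

Call:
{"fn": "send_rows", "kwargs": {"increments": [[[0,0,0,0],[0,0,0,0]]], "claw": 0.2985}}

```text
time: 23.05
position: [589.4, -248.2, 84.1]
orientation: [-2.28, -2.161, 0.0]
wrist_force: [-0.0, 0.2, -1.3]
opening: 59.9
gripper_force: 12.1
```

```bash
python3 -c "
from droop import *
droop()"
```

```text
[ 589.4 -248.2   84.1] grip 12.1 open 59.9
665 slope -2.0 [ 558. -237.   81.] [ 622. -147.  109.]
```

Call:
{"fn": "send_rows", "kwargs": {"increments": [[[0,0,0,0],[0,0,0,0]]], "claw": 0.2975}}

```text
time: 23.35
position: [589.7, -248.5, 84.7]
orientation: [2.279, 2.161, -0.0]
wrist_force: [-0.8, -0.2, -0.5]
opening: 60.3
gripper_force: 3.1
```

```bash
python3 -c "
from droop import *
droop()"
```

```text
[ 589.7 -248.5   84.7] grip 3.1 open 60.3
331 slope -54.8 [ 559. -238.   30.] [ 620. -196.   93.]
```

Call:
{"fn": "send_rows", "kwargs": {"increments": [[[0,0,0,0],[0,0,0,0]]], "claw": 0.297}}

```text
time: 23.65
position: [589.7, -248.4, 84.7]
orientation: [2.279, 2.161, 0.0]
wrist_force: [-0.2, -0.8, 1.3]
opening: 60.0
gripper_force: 2.4
```

```bash
python3 -c "
from droop import *
droop()"
```

```text
[ 589.7 -248.4   84.7] grip 2.4 open 60.0
340 slope -54.8 [ 559. -238.   30.] [ 620. -195.   96.]
```

Call:
{"fn": "send_rows", "kwargs": {"increments": [[[0,0,0,0],[0,0,0,0]]], "claw": 0.2965}}

```text
time: 23.95
position: [589.7, -248.4, 84.6]
orientation: [2.279, 2.161, 0.0]
wrist_force: [-0.1, -2.1, 1.6]
opening: 60.0
gripper_force: 1.8
```

```bash
python3 -c "
from droop import *
droop()"
```

```text
[ 589.7 -248.4   84.6] grip 1.8 open 60.0
327 slope -54.7 [ 559. -238.   30.] [ 620. -195.   93.]
```

Call:
{"fn": "send_rows", "kwargs": {"increments": [[[0,0,0.004,0],[0,0,0,0]]], "claw": 0.2972}}

```text
time: 24.25
position: [589.4, -248.2, 81.1]
orientation: [-2.28, -2.161, -0.0]
wrist_force: [-0.0, -0.9, 1.8]
opening: 59.6
gripper_force: 1.7
```

Call:
{"fn": "send_rows", "kwargs": {"increments": [[[0,0,0.004,0],[0,0,0,0]]]}}

```text
time: 24.5
position: [589.3, -248.1, 77.9]
orientation: [-2.28, -2.161, 0.0]
wrist_force: [0.2, -0.8, 0.9]
opening: 60.3
gripper_force: 1.5
```

```bash
python3 - <<'E'
from droop import *
droop()
print(st()[0]['wrist_force'])
p,d,K,T=snap('scene'); a=cv2.resize(p[190:300,170:330,::-1],(640,440))
cv2.imwrite('pics/b3.png',a)
E
```

```text
[ 589.3 -248.1   77.9] grip 1.5 open 60.3
311 slope -53.2 [ 558. -238.   30.] [ 620. -195.   87.]
[ 0.2770466  -1.39606515  0.79252773]
```

View pics/b3.png

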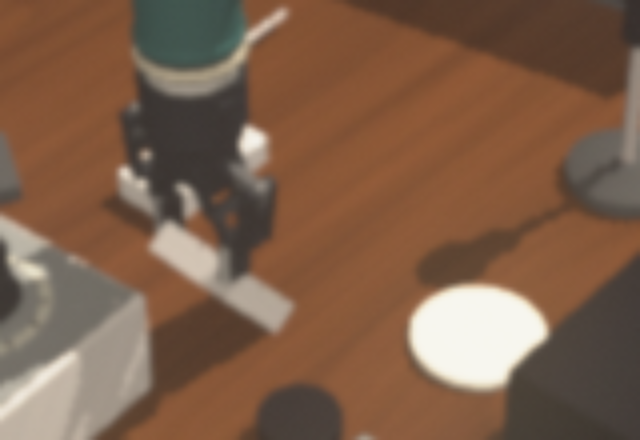

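```bash
cat > side.py <<'E'
from m import *
def side(x0=589,y=(-330,-100),dark=90,sat=70,zm=170):
    s,p0,_=st()
    p,d,K,T=snap('scene'); W=world(d,K,T); hs=cv2.cvtColor(p,cv2.COLOR_RGB2HSV)
    m=(hs[...,1]<sat)&(hs[...,2]>dark)&(W[...,2]>2)&(W[...,2]<zm)&(abs(W[...,0]-x0)<50)&(W[...,1]>y[0])&(W[...,1]<y[1])
    m=cv2.morphologyEx(m.astype(np.uint8),cv2.MORPH_OPEN,np.ones((2,2)))>0
    w=W[m&(W[...,0]>x0+18)]
    r=cv2.minAreaRect(w[:,1:].astype(np.float32)); print('tcp',p0.round(1),'F',np.round(s['wrist_force'],1),'g',round(s['gripper_force'],1),'n',len(w),'side rect (y,z) c',np.round(r[0],1),'size',np.round(r[1],1),'ang',round(r[2],1)); print(cv2.boxPoints(r).round(0).tolist())
E
python3 -c "
from side import *
side()"
```

```text
tcp [ 589.3 -248.    78. ] F [-0.6 -0.9  1.4] g 1.5 n 207 side rect (y,z) c [-232.1   52.8] size [ 27.2 143.2] ang 33.5
[[-283.0, 105.0], [-204.0, -14.0], [-181.0, 1.0], [-260.0, 120.0]]
```

Call:
{"fn": "send_rows", "kwargs": {"increments": [[[0.02,0,-0.006,0],[0.02,0,-0.004,0],[0.016,0,0,0],[0.017,0,0.001,0],[0,0,0,0]]], "claw": 0.2975}}

```text
time: 25.28
position: [592.2, -192.0, 84.8]
orientation: [-2.278, -2.163, 0.0]
wrist_force: [-0.6, -0.6, 0.3]
opening: 60.1
gripper_force: 0.7
```

```bash
python3 -c "
from side import *
side()"
```

```text
tcp [ 592.2 -192.    84.8] F [-0.6 -0.6  0.3] g 0.7 n 236 side rect (y,z) c [-201.    61.2] size [ 37.1 130.8] ang 11.3
[[-232.0, 122.0], [-206.0, -7.0], [-170.0, 1.0], [-196.0, 129.0]]
```

Call:
{"fn": "send_rows", "kwargs": {"increments": [[[0.016,0,0.001,0],[0.016,0,0.002,0],[0.016,0,0.005,0],[0.016,0,0.007,0],[0,0,0,0]]], "claw": 0.298}}

```text
time: 25.95
position: [594.9, -144.2, 73.2]
orientation: [-2.278, -2.163, -0.0]
wrist_force: [0.0, 0.8, 0.9]
opening: 59.9
gripper_force: 2.1
```

```bash
python3 - <<'E'
from side import *
side()
p,d,K,T=snap('scene'); a=cv2.resize(p[180:300,170:330,::-1],(640,480)); cv2.imwrite('pics/b4.png',a)
E
```

```text
tcp [ 594.9 -144.2   73.2] F [0.  0.8 0.9] g 2.1 n 220 side rect (y,z) c [-175.9   60. ] size [130.1  47.3] ang 81.6
[[-209.0, -1.0], [-162.0, -8.0], [-143.0, 121.0], [-190.0, 128.0]]
```

View pics/b4.png

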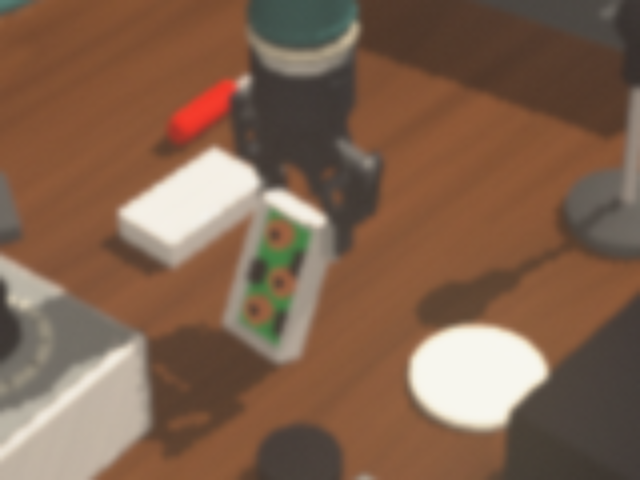

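Call:
{"fn": "send_rows", "kwargs": {"increments": [[[0.013,0,0.006,0],[0.012,0,0.009,0],[0.011,0,0.011,0],[0.01,0,0.012,0],[0,0,0,0]]]}}

```text
time: 26.68
position: [595.7, -110.3, 43.7]
orientation: [-2.277, -2.162, 0.002]
wrist_force: [-0.1, 1.2, -1.3]
opening: 60.2
gripper_force: 3.6
```

```bash
python3 - <<'E'
from side import *
side()
p,d,K,T=snap('scene'); W=world(d,K,T); hs=cv2.cvtColor(p,cv2.COLOR_RGB2HSV)
g=(hs[...,0]>40)&(hs[...,0]<80)&(hs[...,1]>90)&(hs[...,2]>60)&(abs(W[...,0]-590)<45)&(abs(W[...,1]+150)<100)
w=W[g]; print(len(w)); c=np.linalg.lstsq(np.c_[w[:,0],w[:,2],np.ones(len(w))],w[:,1],rcond=None)[0]; print('circuit plane y=..x+..z',c,'lean from vertical deg',np.degrees(np.arctan(c[1])),w.mean(0))
E
```

```text
tcp [ 595.7 -110.3   43.7] F [-0.1  1.2 -1.3] g 3.6 n 194 side rect (y,z) c [-133.4   67.1] size [171.7  65.3] ang 57.3
[[-207.0, 12.0], [-152.0, -23.0], [-60.0, 122.0], [-114.0, 157.0]]
160
circuit plane y=..x+..z [ -0.20437238   1.13351291 -80.13347262] lean from vertical deg 48.58083785070614 [ 592.21536376 -148.83204142   46.16964909]
```

Call:
{"fn": "send_rows", "kwargs": {"increments": [[[0.004,0,0.007,0],[0.004,0,0.007,0],[0,0,0,0]]]}}

```text
time: 27.15
position: [596.7, -105.0, 34.2]
orientation: [-2.279, -2.162, 0.001]
wrist_force: [0.3, 0.6, -1.0]
opening: 59.9
gripper_force: 2.8
```

Call:
{"fn": "send_rows", "kwargs": {"increments": [[[0,0,0,0],[0,0,0,0],[0,0,0,0]]], "claw": 1, "grip_force": 30}}

```text
time: 27.52
position: [596.9, -105.3, 34.7]
orientation: [-2.28, -2.161, 0.0]
wrist_force: [-0.1, 0.4, -1.1]
opening: 59.7
gripper_force: 33.3
```

Call:
{"fn": "send_rows", "kwargs": {"increments": [[[0,0,-0.04,0],[0,0,-0.06,0],[0,0,-0.06,0],[0,0,-0.06,0],[0,0,-0.04,0]]]}}

```text
time: 28.15
position: [597.9, -105.4, 232.8]
orientation: [2.278, 2.159, 0.003]
wrist_force: [0.5, -0.5, -1.8]
opening: 60.0
gripper_force: 33.4
```

```bash
cat > circ.py <<'E'
from m import *
def circ(n='scene'):
    s,p0,Rm=st(); print('tcp',p0.round(1),'g',round(s['gripper_force'],1),'open',round(s['opening'],1))
    p,d,K,T=snap(n); W=world(d,K,T); hs=cv2.cvtColor(p,cv2.COLOR_RGB2HSV)
    g=(hs[...,0]>40)&(hs[...,0]<82)&(hs[...,1]>90)&(hs[...,2]>60)&(np.hypot(W[...,0]-p0[0],W[...,1]-p0[1])<130)&(abs(W[...,2]-p0[2])<120)
    w=W[g]; print(n,len(w))
    if len(w)<40: return
    # fit normal
    u,sv,vt=np.linalg.svd(w-w.mean(0)); nrm=vt[2]*np.sign(vt[2][2])
    print('mean',w.mean(0).round(1),'normal',nrm.round(3),'tilt from vertical',np.degrees(np.arccos(nrm[2])).round(1),'az',np.degrees(np.arctan2(nrm[1],nrm[0])).round(1),'sv',sv.round(0))
    print('rel tcp in tool axes', (Rm.T@(w.mean(0)-p0)).round(1))
E
python3 - <<'E'
from circ import *
circ()
plan((520,100,320,93),(560,240,320,99))
E
```

```text
tcp [ 597.9 -105.4  232.8] g 33.4 open 60.0
scene 148
mean [ 592.5 -145.3  240.3] normal [-0.142 -0.536  0.832] tilt from vertical 33.7 az -104.8 sv [377. 145.  37.]
rel tcp in tool axes [-40.1  -3.2  -7.5]
t 28.2 at [ 599.9 -105.9  237.2] yaw 86.9 j6 -0.16 F [1.8 0.3 1.8] Tz 0.0 open 59.5
-> (520, 100, 320, 93)
[[0.054, -0.024, -0.022, -0.013], [0.054, -0.023, -0.022, -0.014], [0.055, -0.022, -0.022, -0.013], [0.055, -0.021, -0.022, -0.014], [0.055, -0.02, -0.022, -0.013]]
-> (560, 240, 320, 99)
[[0.061, 0.021, -0.0, -0.022], [0.061, 0.023, -0.0, -0.023], [0.059, 0.026, -0.0, -0.022]]
```

```bash
python3 - <<'E'
from circ import *
plan((520,100,310,93),(546,366,270,98.9),(546,366,185,98.9))
E
```

```text
t 28.2 at [ 599.9 -105.9  237.2] yaw 86.9 j6 -0.16 F [1.8 0.3 1.8] Tz 0.0 open 59.5
-> (520, 100, 310, 93)
[[0.054, -0.024, -0.019, -0.013], [0.054, -0.023, -0.02, -0.014], [0.055, -0.022, -0.019, -0.013], [0.055, -0.021, -0.02, -0.014], [0.055, -0.02, -0.019, -0.013]]
-> (546, 366, 270, 98.9)
[[0.071, 0.011, 0.011, -0.013], [0.07, 0.012, 0.01, -0.013], [0.07, 0.013, 0.011, -0.014], [0.07, 0.015, 0.011, -0.013], [0.069, 0.017, 0.01, -0.013]]
-> (546, 366, 185, 98.9)
[[-0.0, -0.0, 0.057, 0.0], [-0.0, -0.0, 0.057, 0.0]]
```

Call:
{"fn": "send_rows", "kwargs": {"increments": [[[0.054,-0.024,-0.019,-0.013],[0.054,-0.023,-0.02,-0.014],[0.055,-0.022,-0.019,-0.013],[0.055,-0.021,-0.02,-0.014],[0.055,-0.02,-0.019,-0.013]]]}}

```text
time: 28.82
position: [515.9, 101.7, 302.0]
orientation: [-2.162, -2.278, 0.001]
wrist_force: [1.2, 0.5, -0.8]
opening: 59.8
gripper_force: 33.4
```

Call:
{"fn": "send_rows", "kwargs": {"increments": [[[0.071,0.011,0.011,-0.013],[0.07,0.012,0.01,-0.013],[0.07,0.013,0.011,-0.014],[0.07,0.015,0.011,-0.013],[0.069,0.017,0.01,-0.013]]]}}

```text
time: 29.45
position: [542.8, 368.3, 261.2]
orientation: [-2.041, -2.388, 0.002]
wrist_force: [-0.3, -0.1, -1.6]
opening: 59.7
gripper_force: 33.5
```

Call:
{"fn": "send_rows", "kwargs": {"increments": [[[0,0,0.05,0],[0,0,0.04,0],[0,0,0,0],[0,0,0,0]]]}}

```text
time: 29.95
position: [543.6, 366.9, 195.9]
orientation: [2.042, 2.387, 0.001]
wrist_force: [0.4, -0.1, -0.9]
opening: 59.7
gripper_force: 33.4
```

```bash
python3 - <<'E'
from circ import *
circ(); circ('top')
plan((546,366,150,98.9))
E
```

```text
tcp [543.6 366.9 195.9] g 33.4 open 59.7
scene 100
mean [548.9 327.9 205. ] normal [ 0.008 -0.556  0.831] tilt from vertical 33.8 az -89.2 sv [270. 119.  38.]
rel tcp in tool axes [-39.3  -0.8  -9.1]
tcp [544.1 367.2 196.9] g 33.4 open 59.5
top 397
mean [550.8 328.  202.8] normal [ 0.071 -0.556  0.828] tilt from vertical 34.1 az -82.7 sv [603. 308.  46.]
rel tcp in tool axes [-39.7   0.5  -5.9]
t 30.05 at [544.4 367.3 197.5] yaw 98.9 j6 0.4 F [ 0.5  0.6 -1.5] Tz -0.02 open 59.7
-> (546, 366, 150, 98.9)
[[-0.002, 0.002, 0.063, -0.0]]
```

Call:
{"fn": "send_rows", "kwargs": {"increments": [[[0,0,0.025,0],[0,0,0.02,0],[0,0,0.015,0],[0,0,0,0]]]}}

```text
time: 30.55
position: [542.0, 366.0, 148.0]
orientation: [-2.041, -2.386, 0.006]
wrist_force: [-0.0, -0.2, -1.8]
opening: 59.4
gripper_force: 33.5
```

```bash
python3 - <<'E'
from circ import *
circ('top'); print(st()[0]['wrist_force'])
E
```

```text
tcp [542. 366. 148.] g 33.5 open 59.4
top 347
mean [548.3 326.2 153.4] normal [ 0.099 -0.546  0.832] tilt from vertical 33.7 az -79.7 sv [557. 289.  58.]
rel tcp in tool axes [-40.3   0.   -5.4]
[ 0.26835925  0.3057125  -0.92366332]
```

Call:
{"fn": "send_rows", "kwargs": {"increments": [[[0,0,0.006,0],[0,0,0,0]]]}}

```text
time: 30.85
position: [543.2, 366.9, 145.8]
orientation: [2.042, 2.387, 0.0]
wrist_force: [-0.1, -0.0, -0.8]
opening: 59.2
gripper_force: 33.5
```

Call:
{"fn": "send_rows", "kwargs": {"increments": [[[0,0,0,0],[0,0,0,0],[0,0,0,0],[0,0,0,0],[0,0,0,0]]], "claw": 0, "grip_force": 20}}

```text
time: 31.48
position: [543.2, 366.8, 145.8]
orientation: [2.042, 2.387, 0.0]
wrist_force: [0.9, -0.8, 0.1]
opening: 85.3
gripper_force: 0.0
```

Call:
{"fn": "send_rows", "kwargs": {"increments": [[[0,0,-0.04,0],[0,0,-0.07,0],[0,0,-0.07,0],[0,0,0,0]]]}}

```text
time: 31.98
position: [546.0, 368.6, 288.0]
orientation: [2.04, 2.385, 0.018]
wrist_force: [0.3, 0.3, -0.0]
opening: 85.4
gripper_force: 0.0
```

```bash
cat > tier.py <<'E'
from m import *
C=np.array([480.7,330.4,125.]); a=np.radians(98.85); t=.5
X=np.array([np.cos(a)*np.cos(t),np.sin(a)*np.cos(t),np.sin(t)]); N=np.array([-np.cos(a)*np.sin(t),-np.sin(a)*np.sin(t),np.cos(t)]); Y=np.cross(N,X)
def tier():
    p,d,K,T=snap('top'); W=world(d,K,T); hs=cv2.cvtColor(p,cv2.COLOR_RGB2HSV)
    L=(W-C)@np.stack([X,Y,N],1)
    g=(hs[...,0]>40)&(hs[...,0]<82)&(hs[...,1]>90)&(hs[...,2]>60)&(abs(L[...,0])<90)&(abs(L[...,1])<175)&(abs(L[...,2])<60)
    n,l,s,c=cv2.connectedComponentsWithStats(cv2.morphologyEx(g.astype(np.uint8),cv2.MORPH_CLOSE,np.ones((7,7))))
    for i in range(1,n):
        if s[i,4]<80: continue
        w=L[l==i]; r=cv2.minAreaRect(w[:,:2].astype(np.float32)); m=(l==i)&g; w=L[m]; A=np.c_[w[:,:2],np.ones(len(w))]
        f=np.linalg.lstsq(A,w[:,2],rcond=None)[0]; print('board tier xy',np.round(r[0],1),'size',np.round(r[1],1),'ang',round(r[2],1),'z med',np.median(w[:,2]).round(1),'slopes',f[:2].round(3),'px',c[i].round())
    cv2.imwrite('pics/tier.png',cv2.resize(p[100:270,60:350,::-1],None,fx=2.5,fy=2.5))
E
python3 -c "
from tier import *
tier(); p,d,K,T=snap('top'); print(*boards(p,world(d,K,T)),sep='\n')
p,d,K,T=snap('scene'); print(*boards(p,world(d,K,T)),sep='\n')
plan((520,100,300,93))"
```

```text
board tier xy [-23.  -61.1] size [109.7  40.9] ang 27.4 z med 11.3 slopes [-0.003  0.001] px [153. 159.]
(array([303., 193.]), array([ 447.4, -119.6]), array([107.8,  60.1]), np.float32(88.5), np.float64(24.2))
(array([218., 230.]), array([ 450.2, -121. ]), array([ 63.2, 115.7]), np.float32(-89.6), np.float64(24.5))
t 32.12 at [542.8 366.6 280. ] yaw 98.9 j6 0.4 F [ 0.4 -1.  -0.4] Tz 0.01 open 85.4
-> (520, 100, 300, 93)
[[-0.069, -0.017, -0.005, 0.013], [-0.07, -0.016, -0.006, 0.013], [-0.07, -0.014, -0.005, 0.013], [-0.07, -0.013, -0.005, 0.014], [-0.07, -0.011, -0.006, 0.013]]
```

View pics/tier.png

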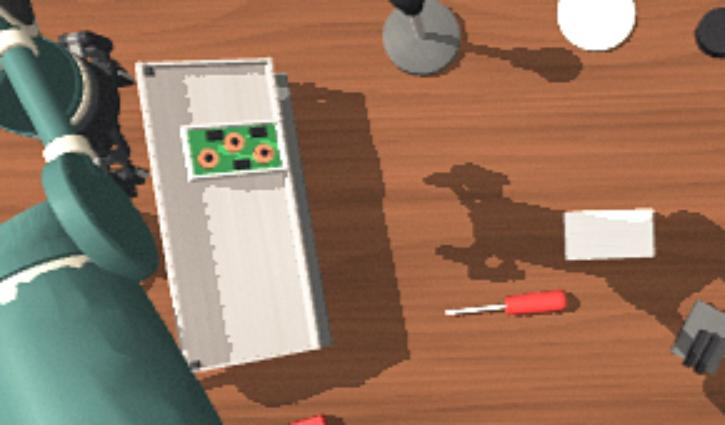

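```bash
python3 - <<'E'
from circ import *
plan((500,100,300,93),(446.2,-163.6,110,88.5))
E
```

```text
t 32.12 at [542.8 366.6 280. ] yaw 98.9 j6 0.4 F [ 0.4 -1.  -0.4] Tz 0.01 open 85.4
-> (500, 100, 300, 93)
[[-0.068, -0.022, -0.005, 0.013], [-0.069, -0.021, -0.006, 0.013], [-0.07, -0.02, -0.005, 0.013], [-0.069, -0.018, -0.005, 0.014], [-0.07, -0.016, -0.006, 0.013]]
-> (446.2, -163.6, 110, 88.5)
[[-0.058, -0.015, 0.042, 0.008], [-0.058, -0.014, 0.043, 0.009], [-0.058, -0.014, 0.042, 0.008], [-0.059, -0.012, 0.042, 0.008], [-0.059, -0.012, 0.042, 0.008]]
[[-0.058, -0.012, 0.043, 0.009]]
```

Call:
{"fn": "send_rows", "kwargs": {"increments": [[[-0.068,-0.022,-0.005,0.013],[-0.069,-0.021,-0.006,0.013],[-0.07,-0.02,-0.005,0.013],[-0.069,-0.018,-0.005,0.014],[-0.07,-0.016,-0.006,0.013]]]}}

```text
time: 32.75
position: [498.7, 98.8, 298.5]
orientation: [-2.162, -2.276, 0.005]
wrist_force: [1.7, -0.4, 0.5]
opening: 85.5
gripper_force: 0.0
```

Call:
{"fn": "send_rows", "kwargs": {"increments": [[[-0.058,-0.015,0.042,0.008],[-0.058,-0.014,0.043,0.009],[-0.058,-0.014,0.042,0.008],[-0.059,-0.012,0.042,0.008],[-0.059,-0.012,0.042,0.008]]]}}

```text
time: 33.38
position: [453.7, -120.5, 139.8]
orientation: [-2.233, -2.205, 0.002]
wrist_force: [1.3, -0.4, 0.4]
opening: 85.5
gripper_force: 0.0
```

Call:
{"fn": "send_rows", "kwargs": {"increments": [[[-0.058,-0.012,0.043,0.009],[0,0,0,0],[0,0,0,0]]]}}

```text
time: 33.75
position: [445.4, -162.5, 109.4]
orientation: [-2.25, -2.189, 0.001]
wrist_force: [-0.1, 0.2, 0.6]
opening: 85.6
gripper_force: 0.0
```

```bash
python3 - <<'E'
from circ import *
for n in('top','scene'):
    p,d,K,T=snap(n); print(n,*boards(p,world(d,K,T)),sep='\n')
plan((446.2,-163.6,2,88.5))
E
```

```text
top
(array([300., 193.]), array([ 447.5, -110.2]), array([89.6, 59.9]), np.float32(89.1), np.float64(24.2))
scene
(array([217., 229.]), array([ 449.5, -121.5]), array([ 67. , 115.2]), np.float32(-88.9), np.float64(24.7))
t 33.85 at [ 446.9 -162.3  110.9] yaw 88.5 j6 -0.38 F [-0.2  0.3 -0.5] Tz -0.0 open 85.4
-> (446.2, -163.6, 2, 88.5)
[[-0.001, -0.0, 0.073, 0.0], [-0.001, -0.001, 0.072, 0.0]]
```

Call:
{"fn": "send_rows", "kwargs": {"increments": [[[-0.001,0,0.06,0],[-0.001,0,0.06,0],[0,0,0.024,0],[0,0,0,0],[0,0,0,0]]]}}

```text
time: 34.48
position: [447.9, -164.5, 4.0]
orientation: [2.248, 2.191, 0.002]
wrist_force: [-0.2, -0.1, -0.1]
opening: 85.4
gripper_force: 0.0
```

Call:
{"fn": "send_rows", "kwargs": {"increments": [[[0,0,0,0],[0,0,0,0],[0,0,0,0],[0,0,0,0],[0,0,0,0]]], "claw": 1, "grip_force": 20}}

```text
time: 35.1
position: [447.9, -165.0, 4.1]
orientation: [2.249, 2.19, 0.002]
wrist_force: [0.3, 1.1, 6.9]
opening: 59.5
gripper_force: 21.7
```

Call:
{"fn": "send_rows", "kwargs": {"increments": [[[0,0,-0.03,0],[0,0,-0.05,0],[0,0,-0.03,0],[0,0,0,0],[0,0,0,0]]]}}

```text
time: 35.72
position: [445.4, -164.2, 84.0]
orientation: [-2.25, -2.191, 0.001]
wrist_force: [-0.3, -0.6, -1.5]
opening: 59.5
gripper_force: 23.2
```

Call:
{"fn": "send_rows", "kwargs": {"increments": [[[0,0,0,0],[0,0,0,0]]], "claw": 0.2995}}

```text
time: 35.98
position: [445.4, -164.2, 83.8]
orientation: [-2.249, -2.19, 0.001]
wrist_force: [-0.3, -0.3, -1.6]
opening: 59.4
gripper_force: 23.2
```

Call:
{"fn": "send_rows", "kwargs": {"increments": [[[0,0,0,0],[0,0,0,0]]], "claw": 0.2985}}

```text
time: 36.22
position: [446.3, -164.5, 84.9]
orientation: [-2.251, -2.191, -0.0]
wrist_force: [0.5, 0.1, -2.1]
opening: 59.8
gripper_force: 3.3
```

```bash
python3 -c "
from droop import *
droop()"
```

```text
[ 446.3 -164.5   84.9] grip 3.3 open 59.8
512 slope -17.8 [ 417. -143.   70.] [477. -67. 101.]
```

Call:
{"fn": "send_rows", "kwargs": {"increments": [[[0,0,0,0],[0,0,0,0]]], "claw": 0.2978}}

```text
time: 36.52
position: [446.5, -164.6, 85.2]
orientation: [2.251, 2.191, 0.0]
wrist_force: [-0.7, -0.1, -1.8]
opening: 59.8
gripper_force: 0.8
```

```bash
python3 -c "
from droop import *
droop()"
```

```text
[ 446.5 -164.6   85.2] grip 0.8 open 59.8
219 slope -53.2 [ 416. -147.   30.] [ 476. -115.   76.]
```

```bash
python3 -c "
from side import *
side(446,(-230,-40))
p,d,K,T=snap('scene'); cv2.imwrite('pics/b5.png',cv2.resize(p[165:285,140:300,::-1],(640,480)))"
```

```text
tcp [ 446.5 -164.6   85.2] F [-0.3  0.2 -0.9] g 0.8 n 193 side rect (y,z) c [-147.4   51.4] size [ 28.8 144. ] ang 31.8
[[-198.0, 105.0], [-122.0, -17.0], [-97.0, -2.0], [-173.0, 120.0]]
```

View pics/b5.png

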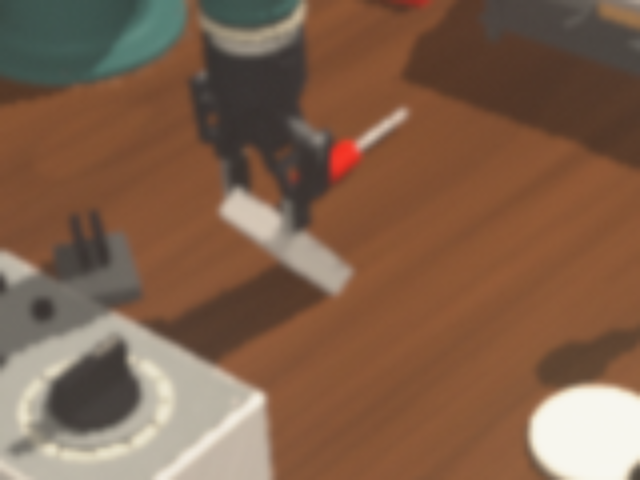

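Call:
{"fn": "send_rows", "kwargs": {"increments": [[[0,0,0.004,0],[0,0,0.005,0],[0,0,0,0]]], "claw": 0.2983}}

```text
time: 37.05
position: [446.4, -164.7, 78.2]
orientation: [2.251, 2.191, 0.0]
wrist_force: [-1.0, -1.3, 1.6]
opening: 60.0
gripper_force: 1.6
```

Call:
{"fn": "send_rows", "kwargs": {"increments": [[[0.02,0,-0.006,0],[0.02,0,-0.004,0],[0.016,0,0,0],[0.017,0,0.001,0],[0,0,0,0]]]}}

```text
time: 37.67
position: [447.7, -108.6, 84.9]
orientation: [-2.249, -2.193, -0.0]
wrist_force: [0.9, -0.2, 1.5]
opening: 59.8
gripper_force: 1.9
```

```bash
python3 -c "
from side import *
side(446,(-230,-30))"
```

```text
tcp [ 447.7 -108.6   84.9] F [ 0.9 -0.2  1.5] g 1.9 n 211 side rect (y,z) c [-120.    54.2] size [ 33.9 124.2] ang 12.1
[[-150.0, 111.0], [-123.0, -10.0], [-90.0, -3.0], [-116.0, 118.0]]
```

Call:
{"fn": "send_rows", "kwargs": {"increments": [[[0.016,0,0.001,0],[0.016,0,0.002,0],[0.016,0,0.005,0],[0.016,0,0.007,0],[0,0,0,0]]], "claw": 0.2986}}

```text
time: 38.35
position: [448.8, -60.7, 73.3]
orientation: [-2.249, -2.193, 0.0]
wrist_force: [-0.5, 2.3, 1.9]
opening: 60.4
gripper_force: 3.1
```

```bash
python3 -c "
from circ import *
circ(); circ('top')"
```

```text
tcp [448.8 -60.7  73.3] g 3.1 open 60.4
scene 70
mean [446.4 -92.2  57.3] normal [-0.23  -0.911  0.343] tilt from vertical 69.9 az -104.1 sv [217. 101.  29.]
rel tcp in tool axes [-31.6  -1.6  16. ]
tcp [448.9 -61.2  73.4] g 3.1 open 59.7
top 0
```

Call:
{"fn": "send_rows", "kwargs": {"increments": [[[0.013,0,0.006,0],[0.012,0,0.009,0],[0.011,0,0.011,0],[0.01,0,0.012,0],[0,0,0,0]]]}}

```text
time: 39.08
position: [449.1, -26.8, 44.0]
orientation: [-2.248, -2.193, 0.002]
wrist_force: [-0.4, 0.5, -0.3]
opening: 60.1
gripper_force: 4.7
```

```bash
python3 -c "
from circ import *
circ(); circ('top')"
```

```text
tcp [449.1 -26.8  44. ] g 4.7 open 60.1
scene 125
mean [445.3 -69.4  47.5] normal [-0.191 -0.666  0.721] tilt from vertical 43.9 az -106.0 sv [353. 140.  45.]
rel tcp in tool axes [-42.7  -2.8  -3.5]
tcp [449.2 -27.2  44.2] g 4.7 open 59.8
top 0
```

Call:
{"fn": "send_rows", "kwargs": {"increments": [[[0.004,0,0.008,0],[0.004,0,0.008,0],[0,0,0,0]]]}}

```text
time: 39.55
position: [449.8, -21.4, 32.6]
orientation: [-2.25, -2.192, 0.001]
wrist_force: [0.9, 0.3, 0.3]
opening: 59.9
gripper_force: 4.9
```

Call:
{"fn": "send_rows", "kwargs": {"increments": [[[0,0,0,0],[0,0,0,0],[0,0,0,0]]], "claw": 1, "grip_force": 30}}

```text
time: 39.92
position: [449.8, -21.5, 33.1]
orientation: [-2.251, -2.191, 0.001]
wrist_force: [0.2, -0.1, -2.0]
opening: 59.8
gripper_force: 32.7
```

Call:
{"fn": "send_rows", "kwargs": {"increments": [[[0,0,-0.04,0],[0,0,-0.07,0],[0,0,-0.07,0],[0,0,-0.07,0],[0,0,-0.07,0]]]}}

```text
time: 40.55
position: [449.6, -21.4, 274.8]
orientation: [2.251, 2.191, -0.0]
wrist_force: [0.8, -0.6, -2.1]
opening: 59.8
gripper_force: 33.7
```

Call:
{"fn": "send_rows", "kwargs": {"increments": [[[0,0,0,0],[0,0,0,0]]]}}

```text
time: 40.8
position: [449.6, -21.3, 272.5]
orientation: [-2.25, -2.191, 0.001]
wrist_force: [-1.6, -0.2, -2.8]
opening: 59.4
gripper_force: 33.8
```

```bash
python3 - <<'E'
from circ import *
circ(); circ('top')
from tier import C,X,Y,N
U=np.array([np.cos(np.radians(98.85)),np.sin(np.radians(98.85)),0])
b=C+70*Y-13*U; tcp=b+40*U; print('circuit target',b,'tcp',tcp)
plan((*tcp[:2],260,98.9),(*tcp[:2],190,98.9))
E
```

```text
tcp [449.6 -21.3 272.5] g 33.8 open 59.4
scene 121
mean [444.2 -65.1 283.2] normal [-0.162 -0.565  0.809] tilt from vertical 36.0 az -106.0 sv [334. 128.  38.]
rel tcp in tool axes [-43.9  -4.2 -10.6]
tcp [448.9 -21.3 271.4] g 33.8 open 59.3
top 35
circuit target [413.53341122 306.78539961 125.        ] tcp [407.37948442 346.3091796  125.        ]
t 40.9 at [448.7 -21.2 271. ] yaw 88.5 j6 -0.08 F [-0.5 -0.2 -1.8] Tz 0.02 open 59.6
-> (np.float64(407.3794844241836), np.float64(346.3091796047586), 260, 98.9)
[[0.07, -0.01, 0.002, -0.017], [0.07, -0.008, 0.002, -0.016], [0.07, -0.006, 0.002, -0.017], [0.07, -0.004, 0.002, -0.016], [0.071, -0.002, 0.002, -0.017]]
[[0.07, -0.001, 0.003, -0.016], [0.071, 0.001, 0.002, -0.017]]
-> (np.float64(407.3794844241836), np.float64(346.3091796047586), 190, 98.9)
[[-0.0, 0.0, 0.046, 0.0], [-0.0, 0.0, 0.047, 0.0]]
```

Call:
{"fn": "send_rows", "kwargs": {"increments": [[[0.07,-0.01,0.002,-0.017],[0.07,-0.008,0.002,-0.016],[0.07,-0.006,0.002,-0.017],[0.07,-0.004,0.002,-0.016],[0.071,-0.002,0.002,-0.017]]]}}

```text
time: 41.52
position: [419.4, 242.5, 263.4]
orientation: [-2.102, -2.334, 0.005]
wrist_force: [0.7, -0.5, -2.5]
opening: 59.8
gripper_force: 33.7
```

Call:
{"fn": "send_rows", "kwargs": {"increments": [[[0.07,-0.001,0.003,-0.016],[0.071,0.001,0.002,-0.017],[0,0,0.046,0],[0,0,0.046,0],[0,0,0,0]]]}}

```text
time: 42.15
position: [405.1, 344.1, 187.4]
orientation: [-2.04, -2.386, 0.018]
wrist_force: [-0.1, 0.2, -1.1]
opening: 59.6
gripper_force: 33.7
```

```bash
python3 - <<'E'
from circ import *
circ('top'); circ()
plan((407.4,346.3,150,98.9))
E
```

```text
tcp [405.1 344.1 187.4] g 33.7 open 59.6
top 487
mean [423.6 304.4 190.3] normal [ 0.467 -0.475  0.746] tilt from vertical 41.8 az -45.5 sv [970. 628. 152.]
rel tcp in tool axes [-42.1  12.   -2.8]
tcp [406.8 345.1 190.1] g 33.7 open 59.4
scene 104
mean [423.1 305.5 197.1] normal [ 0.505 -0.471  0.723] tilt from vertical 43.7 az -43.0 sv [414. 253.  77.]
rel tcp in tool axes [-41.7  10.   -7. ]
t 42.25 at [408.1 346.  192.2] yaw 98.9 j6 0.5 F [ 0.4 -0.1 -1.1] Tz -0.0 open 59.6
-> (407.4, 346.3, 150, 98.9)
[[0.001, -0.001, 0.056, 0.0]]
```

Call:
{"fn": "send_rows", "kwargs": {"increments": [[[0,0,0.025,0],[0,0,0.02,0],[0,0,0.014,0],[0,0,0,0],[0,0,0,0]]]}}

```text
time: 42.88
position: [408.9, 346.6, 149.1]
orientation: [2.042, 2.387, 0.001]
wrist_force: [-0.3, 0.5, -2.3]
opening: 59.7
gripper_force: 33.7
```

Call:
{"fn": "send_rows", "kwargs": {"increments": [[[0,0,0,0],[0,0,0,0],[0,0,0,0],[0,0,0,0],[0,0,0,0]]], "claw": 0, "grip_force": 20}}

```text
time: 43.5
position: [408.6, 346.5, 148.8]
orientation: [2.042, 2.387, 0.0]
wrist_force: [1.1, -0.4, 0.4]
opening: 85.0
gripper_force: 0.0
```

Call:
{"fn": "send_rows", "kwargs": {"increments": [[[0,0,-0.04,0],[0,0,-0.07,0],[0,0,-0.07,0],[0,0,-0.05,0],[0,0,0,0]]]}}

```text
time: 44.12
position: [410.3, 347.8, 325.9]
orientation: [2.041, 2.386, 0.013]
wrist_force: [0.2, -0.2, -0.5]
opening: 85.4
gripper_force: 0.0
```

```bash
python3 - <<'E'
from tier import *
tier()
for n in('top','scene'):
    p,d,K,T=snap(n); print(n,*boards(p,world(d,K,T),ymax=170),sep='\n')
s=cv2.resize(p[:,:,::-1],None,fx=1.2,fy=1.2); cv2.imwrite('pics/s9.png',s)
E
```

```text
board tier xy [-18.7 -69.8] size [100.   51.8] ang 1.2 z med 11.4 slopes [-0.002  0.004] px [153. 159.]
board tier xy [-15.8  69.2] size [99.4 52. ] ang 0.5 z med 11.2 slopes [ 0.001 -0.007] px [160. 206.]
top
(array([225., 117.]), array([701.7, 124.2]), array([76.2, 47.4]), np.float32(47.2), np.float64(19.7))
scene
```

View pics/s9.png

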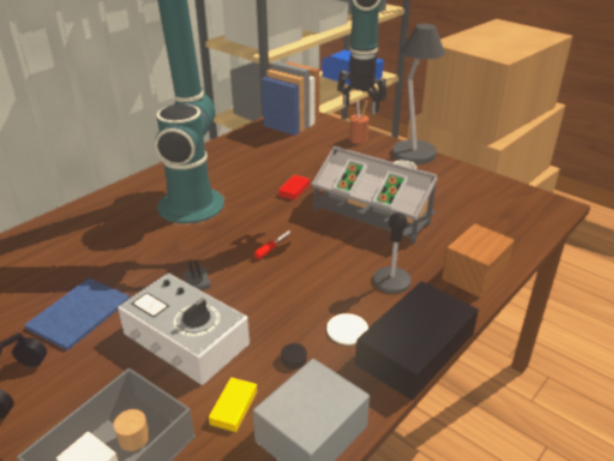

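```bash
python3 - <<'E'
from h import *
p,d,K,T=snap('top'); W=world(d,K,T)
q=W[(W[...,2]>122)&(W[...,2]<150)&(np.hypot(W[...,0]-513,W[...,1]+390)<50)]
r=cv2.minAreaRect(q[:,:2].astype(np.float32)); pc=np.linalg.svd(q[:,:2]-q[:,:2].mean(0))[2][0]
print(r,'bar yaw',np.degrees(np.arctan2(pc[1],pc[0]))%180,len(q))
tt=(W[...,2]>84)&(W[...,2]<97)&(W[...,1]<-200)&(W[...,1]>-480)&(W[...,0]>250)&(W[...,0]<620)
r=cv2.minAreaRect(W[tt][:,:2].astype(np.float32)); print('tuner',r)
E
```

```text
((513.3297119140625, -391.1376953125), (13.891013145446777, 60.54798126220703), 4.690185070037842) bar yaw 94.47176572616512 116
tuner ((463.7947692871094, -395.15478515625), (269.7656555175781, 161.3650360107422), 4.779556751251221)
```

```bash
python3 -c "
from workcell import manip
print(manip.hand_in())"
```

```text
the job is handed in; nothing more can be done
None
```

I turned the knob back to its zero stop, laid both filter boards on the desk flat and circuit side up on the sloping tier, and handed the job in; no verdict came back.

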